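Gauge the balancer cones and nest the good ones

ROBOT

A 6-joint arm with a two-finger parallel gripper is mounted at the origin on a cart in front of the work surface, level with it; the furniture and walls round the work are solid. World frame = base frame: x ahead of the robot, y to its left, z up, the work surface at z = 0. Lengths are in m, angles in degrees, forces in N, time in s.
With the tool pointing down it reaches from about 0.3 to 1 m from the base axis. Payload 5.1 kg.
Tool frame: the origin (TCP) lies midway between the tips of the shut fingers; the grasp point (between the pads) lies 19 mm behind it; z points along the fingers, y is the line along which they close (so a half turn about z gives the same grasp; the last joint's range is limited). The gripper opens to 95 mm and grips with 3 to 60 N. Pads are 20 mm wide; open, the fingers measure 119 mm over their backs; the gripper's body (75 mm by 180 mm) begins 59 mm behind the grasp point.
Start: joints at [-79.274, 7.093, 94.555, -0, 78.352, -4.733], TCP at [0.173, -0.626, 0.215] pointing down, gripper open.
Joint ranges: [-149.61, 149.61], [-58.7, 133.49], [1.44, 155.28], [-77.14, 257.14], [18.33, 153.61], [-166.67, 166.67]. Speed limits (degrees/s): [147.25, 147.25, 180, 180, 180, 180].

INTERFACE

Orientations are given as a 3x3 rotation matrix whose columns are the frame's x, y, z axes.
In Python, from bench import env, cams, workorder gives the robot as it stands.
- The arm moves only by the shell command python3 -m inch 'ROWS'. ROWS is JSON, a list of rows, each a list of 3 entries, a list of its own where there are three numbers: the shift along the tool's x, y, z in units of 0.8 m (1.0 is 0.8 m), then the turn, a rotation vector about the tool's x, y, z in units of pi rad (1.0 is pi rad), then the closure, from -1 (fully open) to 1 (shut). A call has 1 to 12 rows; each row is the pose to reach, as a shift and turn from the pose commanded when the call began, along the tool's axes at that moment, turning the shorter way round; what a row does not reach only later rows make up. A row lasts 1/10 s, in which the tool goes at most 50 mm and 8.59 degrees, less where a joint would pass 70% of its speed; a pose out of reach is approached as far as the arm can. A call with a number of a shift or a turn outside -1 to 1 is refused whole. A call with a gripper value outside its range is refused whole. The fingers move at their own pace and stop on an object; the grip force is fixed at half the most. Time passes only in rows, so rows that repeat a pose let the fingers close. It gives the time, the measured TCP pose, the force, the opening and the grip force at its end, in the units of the state.
- env.get_state(): the state, without advancing time (a new reading comes with each control period).
- cams.snapshot(name): name is "scene" or "top" or "wrist"; returns a dict with "pixels" (480x640x3 uint8, red, green, blue), "depth" (480x640 float32, m along the optical axis (not along the pixel's ray), 0 where there is no reading), "camera_matrix" (3x3 intrinsics, pixels), "extrinsics" (4x4, takes a point from world to camera coordinates); the wrist camera has in their place "T_tool_cam" (4x4, takes a point from camera to tool coordinates, whose origin is the TCP and whose axes are the flange's). Camera axes: x right, y down, z forward; pixel columns grow to the right and rows downward; lengths in m; the calibration is good to about 2 mm. A picture is of the moment at which its call begins: read the wrist's pose just before it.
- workorder.finish_job(): hands the job in; it is judged then, once.
Trained networks look in the newest picture that a camera, given by its name, has taken for a name from the list of things; names that differ only in an ending like _2 or _b are one class to them, and where a whole thing is asked for, a point or a joint stands for the part that bears it (a point fixed in the world has none). Each returns a list of dicts, best first, with "conf" (0 to 1); they miss things now and then, are a little off and sometimes report something else, mostly with a low value. They report only what shows in the picture. A call takes as long as a camera call. They do not tell look-alikes from the thing itself.
- cams.masks_of(camera, target): "region" (480x640 bool, what is visible of it) and "extent" ([left, top, right, bottom] in pixels, round what is visible of it).
The state is a dict: "time": time; "qpos": joint angles; "joint_vel": joint speeds; "tau": joint torques, N m; "tcp_pos": TCP position; "ee_rot": TCP orientation; "force": force on the tool from outside, world axes, zero at the start; "torque": the same for the moment, N m; "opening": opening from 0.0 (shut) to 1.0 (fully open); "grasp_force": force on a finger pad.
Only numpy, scipy, OpenCV 4.12 (cv2) and the standard library are available. Lean on these libraries where they do the work, as an engineer would, in place of code of your own. Each camera call takes 0.05 s, during which the arm holds its last target. There are 200 camera calls.

TASK

Sort the wheel balancer's aluminium cones: a cone whose bore slides right down the gauge pin is good, one that stops on the pin's tip is a reject and goes into the yellow tray. Nest all the good cones one over another on the red tapered post, upright and loose: let each just rest on the taper and never press it down, or they wedge and jam; only then put the orange dust cap over the top one in the same gentle way. Leave the tape measure, the battery and the marker where they are.

Things in the scene. Friction and masses are not known exactly. Their poses are not given: they have to be found in the camera images.
- cone_1: hollow aluminium taper cone (or absent), 56 high, big end down; outside dia 60 at the foot, 44 at 40 high, then a straight grip collar dia 37 from 40 to 56. Inside open below, dia 50 at the foot, 34 at 40 high, where the collar begins; bore through the collar either 21 (fits the pin) or 11 (too small), not known beforehand. 0.08-0.17 kg. Origin: centre of the foot, z up its axis
- cone_2: hollow aluminium taper cone (or absent), 56 high, big end down; outside dia 60 at the foot, 44 at 40 high, then a straight grip collar dia 37 from 40 to 56. Inside open below, dia 50 at the foot, 34 at 40 high, where the collar begins; bore through the collar either 21 (fits the pin) or 11 (too small), not known beforehand. 0.08-0.17 kg. Origin: centre of the foot, z up its axis
- cone_3: hollow aluminium taper cone (or absent), 56 high, big end down; outside dia 60 at the foot, 44 at 40 high, then a straight grip collar dia 37 from 40 to 56. Inside open below, dia 50 at the foot, 34 at 40 high, where the collar begins; bore through the collar either 21 (fits the pin) or 11 (too small), not known beforehand. 0.08-0.17 kg. Origin: centre of the foot, z up its axis
- cone_4: hollow aluminium taper cone (or absent), 56 high, big end down; outside dia 60 at the foot, 44 at 40 high, then a straight grip collar dia 37 from 40 to 56. Inside open below, dia 50 at the foot, 34 at 40 high, where the collar begins; bore through the collar either 21 (fits the pin) or 11 (too small), not known beforehand. 0.08-0.17 kg. Origin: centre of the foot, z up its axis
- cone_5: hollow aluminium taper cone (or absent), 56 high, big end down; outside dia 60 at the foot, 44 at 40 high, then a straight grip collar dia 37 from 40 to 56. Inside open below, dia 50 at the foot, 34 at 40 high, where the collar begins; bore through the collar either 21 (fits the pin) or 11 (too small), not known beforehand. 0.08-0.17 kg. Origin: centre of the foot, z up its axis
- dust_cap: orange plastic dust cap, a hollow cone closed on top with a round knob: foot diameter 60 outside and 50 inside, same taper as the cones, closed at 40 high inside, flat top at 45 with a round knob of diameter 25 from 45 to 66 high. Mass 0.04 to 0.08 kg. Origin: centre of the foot, z up
- nesting_post: red tapered nesting post, fixed: foot disc dia 84, 6 thick, and a solid taper, dia 54 at 6 high to 37 at its top 50 high. A cone set on it rests with its foot about 16 above the surface; each further cone, or the cap, rests about 24 higher than the one below (20 to 28, cones are slightly faceted), a gap showing between the feet. Origin: centre of the underside, z up
- gauge_pin: steel gauge pin dia 14, tip chamfered to dia 8, 76 above the surface, upright on a blue foot disc dia 84, 6 thick, fixed. A cone with the large bore sinks over it until its foot is on the blue disc (6 above the surface), the pin standing 14 out of its top; one with the small bore stops with its foot 30 to 36 above the surface. Origin: centre of the underside, z up
- reject_tray: open yellow plastic tray, fixed, 170 long (its x) by 90 wide (its y), walls 4 thick and 22 high, floor 4 thick; room for two cones side by side along x. Origin: centre of the underside
- tape_measure_b: black tape measure, 43x88x71, bystander, loose. Origin: centre of the underside
- battery_b: black drill battery pack, 71x110x59, bystander, loose. Origin: centre of the underside
- marker_b: black marker pen, 16x133x17, bystander, loose. Origin: centre of the underside
Things that resemble listed ones, but are neither listed nor needed, are in the scene too. What is shaped like the cone_4 but pink is not meant.

How it is judged:
By the outcome, as a careful person would: the job done as asked, in the order asked, and still so for the second after the job is handed in, with the robot touching nothing.
Of cone_1, cone_2, cone_3, cone_4, cone_5 only 4 to 5 are there at a start; the rules pass over those that are not, and their reading is None.
At some moment in a run one of cone_1, cone_2, cone_3, cone_4, cone_5, dust_cap may be knocked a few centimetres aside while the robot is not near it.
Once in a run the grip may slacken for a moment while it holds something.
It also fails if it takes over 210 s, if anything falls off the work surface, if the arm or the gripper's body presses on something with over 40 N, if the wrist force passes 120 N, or if a joint passes its speed limit or range.

## Working session

There is one attempt and no reset: what is moved stays moved. The work goes in short steps, Python scripts to look and compute and a shell command to move; the robot and the scene stay as the last step left them, time stands still between calls to the robot, and variables do not carry over. Pictures are saved under pics/ and viewed, at most 14 in all, crops included, and the job is handed in when it is done.

```bash
ls; mkdir -p pics; cat > h.py <<'E'
import numpy as np, cv2
from bench import env, cams, workorder
def snap(n):
    st=env.get_state(); s=cams.snapshot(n)
    if n=="wrist":
        T=np.eye(4);T[:3,:3]=np.array(st['ee_rot']);T[:3,3]=st['tcp_pos']
        s['c2w']=T@np.array(s['T_tool_cam'])
    else: s['c2w']=np.linalg.inv(np.array(s['extrinsics']))
    return s
def cloud(s):
    d=s['depth'];K=np.array(s['camera_matrix']);v,u=np.mgrid[:480,:640]
    p=np.stack([(u-K[0,2])/K[0,0]*d,(v-K[1,2])/K[1,1]*d,d],-1)
    w=p@s['c2w'][:3,:3].T+s['c2w'][:3,3]; w[d<=0]=np.nan
    return w
def save(s,f): cv2.imwrite('pics/'+f,cv2.cvtColor(s['pixels'],cv2.COLOR_RGB2BGR))
E
python3 - <<'E'
from h import *
st=env.get_state();print({k:np.round(v,3) for k,v in st.items()})
for n in("scene","top"):
    s=snap(n);save(s,n+'0.png');w=cloud(s);print(n,np.round(s['c2w'],3).tolist())
    for t in["cone_1","dust_cap","nesting_post","gauge_pin","reject_tray","tape_measure_b","battery_b","marker_b"]:
        for m in cams.masks_of(n,t):
            if m['conf']<.2: continue
            r=m['region']; p=w[r]; p=p[~np.isnan(p[:,0])]
            if not len(p): continue
            z=np.percentile(p[:,2],97); tp=p[p[:,2]>z-.006]
            print(t,round(m['conf'],2),m['extent'],'ztop',z.round(3),'topc',((tp.min(0)+tp.max(0))/2)[:2].round(3),'box',np.percentile(p,2,0).round(3),np.percentile(p,98,0).round(3),'rgb',np.median(s['pixels'][r],0))
E
```

```text
pics
{'time': np.float64(0.0), 'qpos': array([-7.9276e+01,  7.1340e+00,  9.4636e+01, -1.0000e-03,  7.8353e+01,
       -4.7330e+00]), 'joint_vel': array([ 0.078, -0.008,  0.057,  0.166, -0.102, -0.005]), 'tau': array([ 1.0000e-03, -4.1760e+01, -3.5993e+01,  7.7000e-02,  4.9000e-02,
       -0.0000e+00]), 'tcp_pos': array([ 0.173, -0.626,  0.213]), 'ee_rot': array([[ 0.964,  0.267, -0.   ],
       [ 0.267, -0.964,  0.002],
       [ 0.   , -0.002, -1.   ]]), 'force': array([ 0.417, -0.012, -0.165]), 'torque': array([-0.044, -0.063, -0.015]), 'grasp_force': np.float64(0.0), 'opening': np.float64(0.999)}
scene [[-0.902, -0.202, 0.382, 0.175], [-0.432, 0.373, -0.821, 0.915], [0.024, -0.906, -0.424, 0.465], [0.0, 0.0, 0.0, 1.0]]
cone_1 0.92 [344.9, 281.0, 381.8, 325.8] ztop 0.057 topc [0.407 0.265] box [0.381 0.253 0.003] [0.428 0.292 0.057] rgb [168. 157. 152.]
cone_1 0.91 [376.7, 223.6, 401.3, 255.5] ztop 0.058 topc [0.444 0.044] box [ 0.419 -0.004  0.01 ] [0.468 0.032 0.058] rgb [168. 159. 154.]
cone_1 0.84 [307.3, 306.6, 344.6, 358.8] ztop 0.057 topc [0.428 0.362] box [ 0.401  0.346 -0.0
[... 2941 characters left out ...]
5, 471.1, 303.0] ztop 0.022 topc [ 0.541 -0.205] box [ 0.461 -0.252 -0.001] [ 0.623 -0.157  0.023] rgb [253. 253.  92.]
reject_tray 0.39 [429.5, 312.6, 473.9, 368.5] ztop 0.018 topc [ 0.381 -0.198] box [ 0.33  -0.239 -0.002] [ 0.43  -0.158  0.018] rgb [77. 76. 68.]
tape_measure_b 0.78 [396.1, 125.0, 434.3, 164.7] ztop 0.069 topc [ 0.796 -0.142] box [ 0.765 -0.177 -0.002] [ 0.822 -0.104  0.069] rgb [76. 74. 73.]
battery_b 0.92 [352.5, 155.0, 396.2, 210.4] ztop 0.061 topc [ 0.719 -0.049] box [ 0.664 -0.088  0.001] [ 0.773 -0.01   0.062] rgb [80. 79. 82.]
marker_b 0.9 [433.1, 314.6, 469.8, 366.7] ztop 0.018 topc [ 0.382 -0.198] box [ 0.334 -0.239  0.002] [ 0.431 -0.159  0.019] rgb [78. 77. 70.]
```

View pics/top0.png

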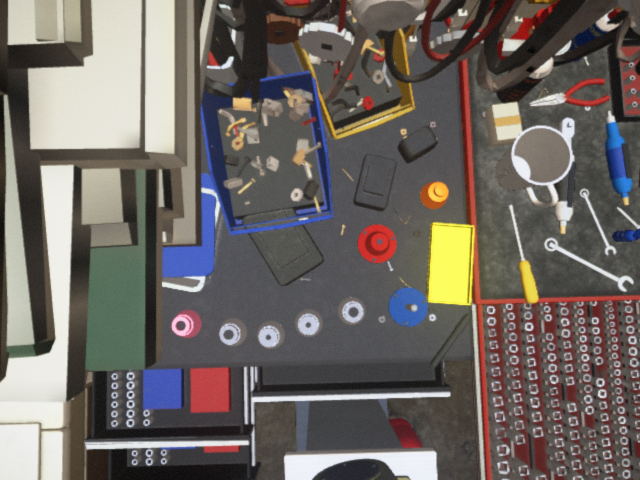

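View pics/scene0.png

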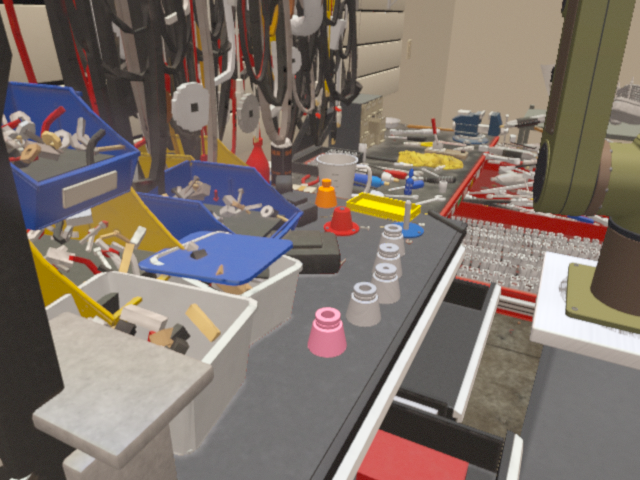

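The top view shows four grey cones at (352,311), (308,323), (269,335) and (231,334). The pink look-alike is at (185,323), the post at (378,243), the pin at (408,306), the tray at (451,264) and the cap at (434,193). The scene view shows the same things, with bins behind and to the left.

```bash
cat >> h.py <<'E'
from scipy.spatial.transform import Rotation as R
def rel(p,yaw,st=None):
    "row entries to take the tool to p (m), pointing down, closing axis (tool y) at yaw deg (mod 180, nearest)"
    st=st or env.get_state(); A=np.array(st['ee_rot']); cur=np.degrees(np.arctan2(A[1,1],A[0,1]))
    yaw=cur+(yaw-cur+90)%180-90; a=np.radians(yaw)
    y=np.array([np.cos(a),np.sin(a),0]);z=np.array([0,0,-1.]);T=np.stack([np.cross(y,z),y,z],1)
    sh=A.T@(np.array(p)-st['tcp_pos'])/.8; rv=R.from_matrix(A.T@T).as_rotvec()/np.pi
    print(np.round(sh,4).tolist(),np.round(rv,4).tolist(),'tcp',np.round(st['tcp_pos'],4),'yaw',cur.round(1),'op',round(float(st['opening'])*95,1),'gf',round(float(st['grasp_force']),1),'F',np.round(st['force'],1),'t',round(float(st['time']),2),'q6',round(st['qpos'][5]))
E
python3 - <<'E'
from h import *
rel([.36,.14,.33],0)
s=snap('top');w=cloud(s)
# height map around post/tray/cones
for x in np.arange(.9,.29,-.04):
    r=[]
    for y in np.arange(.44,-.33,-.04):
        m=(abs(w[...,0]-x)<.02)&(abs(w[...,1]-y)<.02); r.append('%4d'%(1000*np.nanmax(w[...,2][m])) if m.any() else '   .')
    print('%.2f'%x,' '.join(r))
E
```

```text
[0.4804, -0.8612, -0.1442] [0.0, 0.0, -0.4141] tcp [ 0.1732 -0.6265  0.2147] yaw -74.5 op 95.2 gf 0.0 F [-0.3  0.3 -0.2] t 0.9 q6 -5
0.90    .    .    .    .  203  356  438  441  395  388  404  343   93  333  370  263  405  409  430  421
0.86    .    .    .    0  158  180  348  368  119  155  190  188   89  481  347  478  475  302  433  366
0.82    .    .    .    2  154  120  104  148  108  155  148  488  468  330  528   70   12    5  549  519
0.78    .    .    .    2  155  108  109  652   98  155  626  630  622   48   72   70   52  629  535  519
0.74    .    .    .   99  154  103  109  675   91  106  154   47   63   63    3    3    3  631 -104   66
0.70    .    .    .  102  149   93   63  750   98   87  119   47   63   62    4   70   71    4 -103  -93
0.66    .    .    .  109  112   90   63  750   94   77   91   49   48   47    4   63   47    4 -105  -95
0.62    .    .    .  111  114   83   71  917  914   70   70    7   52   50    6   23   24   25 -100  -93
0.58    .    .  119  120  120    3   61  958  916   57    6    9   56   52    5   27   10   26 -103  -93
0.54    .   92  125  127  123    3  927  957  917   52    3    4   12   10    4   25    9   24 -100  -93
0.50    .  103  105  105    4    3  926  927   49    7    3    4    3   10    9   23    8   26 -101  -94
0.46    .    2   59   32    3    3  922  916   58   57   59   61    2   12   78   26   26   25 -104  -93
0.42    .    3   60   41   59   60   61   60   60   61   57   60    6    8   11   10   21   20    . -204
0.38    .    3    4    3   59   60   59   60   20   19    4    3    4    4    3   17   19   12    . -202
0.34    3    2    2    3    3    3    1    3    4    5    3    4    3    2    2   20   18    4    . -201
0.30 -186 -180 -180 -181 -146 -144 -220 -216 -219 -219 -218 -216 -219 -217 -217 -217 -143 -153    . -204
```

```bash
python3 -m inch '[[[0.12,-0.2153,-0.14],[0,0,-0.1],-1],[[0.4804,-0.8612,-0.1442],[0,0,-0.414],-1],[[0.4804,-0.8612,-0.1442],[0,0,-0.414],-1],[[0.4804,-0.8612,-0.1442],[0,0,-0.414],-1],[[0.4804,-0.8612,-0.1442],[0,0,-0.414],-1],[[0.4804,-0.8612,-0.1442],[0,0,-0.414],-1],[[0.4804,-0.8612,-0.1442],[0,0,-0.414],-1],[[0.4804,-0.8612,-0.1442],[0,0,-0.414],-1],[[0.4804,-0.8612,-0.1442],[0,0,-0.414],-1],[[0.4804,-0.8612,-0.1442],[0,0,-0.414],-1],[[0.4804,-0.8612,-0.1442],[0,0,-0.414],-1],[[0.4804,-0.8612,-0.1442],[0,0,-0.414],-1]]'
python3 -c "
from h import *
rel([.36,.14,.33],0)"
```

```text
time: 2.15
tcp_pos: [0.3126, -0.052, 0.3064]
ee_rot: [[0.001, 1.0, 0.002], [1.0, -0.001, -0.001], [-0.001, 0.002, -1.0]]
force: [1.4, 0.4, 0.9]
opening: 0.999
grasp_force: 0.0
[0.24, 0.059, -0.0295] [0.0007, 0.0002, -0.0005] tcp [ 0.3126 -0.052   0.3064] yaw -0.1 op 94.9 gf 0.0 F [1.4 0.4 0.9] t 2.15 q6 -19
```

```bash
python3 -m inch '[[[0.24,0.059,-0.0295],[0,0,0],-1],[[0.24,0.059,-0.0295],[0,0,0],-1],[[0.24,0.059,-0.0295],[0,0,0],-1],[[0.24,0.059,-0.0295],[0,0,0],-1],[[0.24,0.059,-0.0295],[0,0,0],-1],[[0.24,0.059,-0.0295],[0,0,0],-1],[[0.24,0.059,-0.0295],[0,0,0],-1]]'
python3 - <<'E'
from h import *
rel([.36,.14,.33],0)
s=snap('wrist');save(s,'w1.png');w=cloud(s);print(np.round(s['T_tool_cam'],3).tolist(),s['camera_matrix'][0][0])
for m in cams.masks_of('wrist','cone_1'):
    r=m['region'];p=w[r];p=p[~np.isnan(p[:,0])]
    tp=p[abs(p[:,2]-.056)<.005]
    c,rad=cv2.minEnclosingCircle((tp[:,:2]*1000).astype(np.float32)) if len(tp)>5 else (None,0)
    print(round(m['conf'],2),np.round(m['extent']),c,rad)
E
```

```text
time: 2.85
tcp_pos: [0.36, 0.1375, 0.3292]
ee_rot: [[0.001, 1.0, -0.0], [1.0, -0.001, -0.0], [-0.0, -0.0, -1.0]]
force: [0.3, 0.1, -0.6]
opening: 1.003
grasp_force: 0.0
[0.0031, 0.0, -0.001] [-0.0, 0.0001, -0.0004] tcp [0.36   0.1375 0.3292] yaw -0.1 op 95.3 gf 0.0 F [ 0.3  0.1 -0.6] t 2.85 q6 13
[[-0.0, -0.971, -0.24, 0.067], [1.0, -0.0, -0.001, -0.0], [0.001, -0.24, 0.971, -0.171], [0.0, 0.0, 0.0, 1.0]] 391.90793235312515
0.96 [358.   0. 410.  28.] (428.5080261230469, 344.487060546875) 9.537413597106934
0.9 [339.  64. 388. 116.] (407.9739990234375, 262.8750915527344) 18.54330825805664
0.88 [352. 203. 393. 249.] (422.6191101074219, 100.76590728759766) 18.512725830078125
0.84 [333. 133. 377. 186.] (400.2569885253906, 182.3145751953125) 18.47566032409668
0.74 [368. 270. 410. 317.] (445.86712646484375, 8.979161262512207) 18.387256622314453
```

View pics/w1.png

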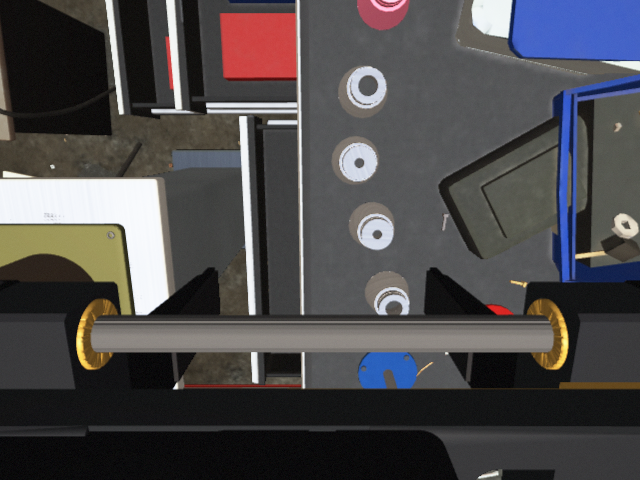

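The wrist view shows cone tops at (390,300), (377,234), (359,162) and (368,86). The first and last have the large bore, and the middle two have a pinhole. I'll still gauge each one, starting with the cone at (0.446, 0.009).

```bash
python3 - <<'E'
from h import *
rel([.446,.009,.11],0);rel([.446,.009,.0435],0)
E
```

```text
[-0.1596, 0.1079, 0.2741] [0.0001, 0.0, -0.001] tcp [0.3601 0.1369 0.3293] yaw -0.2 op 95.2 gf 0.0 F [-0.8  0.3 -0.2] t 2.95 q6 13
[-0.1596, 0.1078, 0.3573] [0.0001, 0.0, -0.001] tcp [0.3601 0.1369 0.3293] yaw -0.2 op 95.2 gf 0.0 F [-0.8  0.3 -0.2] t 2.95 q6 13
```

```bash
python3 -m inch '[[[-0.1596,0.1079,0.2741],[0,0,0],-1],[[-0.1596,0.1079,0.2741],[0,0,0],-1],[[-0.1596,0.1079,0.2741],[0,0,0],-1],[[-0.1596,0.1079,0.2741],[0,0,0],-1],[[-0.1596,0.1079,0.2741],[0,0,0],-1],[[-0.1596,0.1079,0.2741],[0,0,0],-1],[[-0.1596,0.1079,0.2741],[0,0,0],-1],[[-0.1596,0.1079,0.2741],[0,0,0],-1]]'
python3 - <<'E'
from h import *
rel([.446,.009,.0435],0)
s=snap('wrist');save(s,'w2.png');w=cloud(s)
for t in['gauge_pin','cone_1','nesting_post']:
  for m in cams.masks_of('wrist',t):
    p=w[m['region']];p=p[~np.isnan(p[:,0])]
    z=np.percentile(p[:,2],98);tp=p[p[:,2]>z-.006]
    print(t,round(m['conf'],2),np.round(m['extent']),z.round(4),np.round(cv2.minEnclosingCircle((tp[:,:2]*1000).astype(np.float32))[0],1))
E
```

```text
time: 3.75
tcp_pos: [0.4463, 0.0095, 0.1107]
ee_rot: [[0.003, 1.0, 0.0], [1.0, -0.003, 0.0], [0.0, 0.0, -1.0]]
force: [0.2, -0.8, 0.0]
opening: 1.0
grasp_force: 0.0
[-0.0006, -0.0004, 0.084] [0.0001, -0.0001, -0.001] tcp [0.4463 0.0095 0.1107] yaw -0.2 op 95.0 gf 0.0 F [ 0.2 -0.8  0. ] t 3.75 q6 -6
gauge_pin 0.87 [279. 355. 380. 388.] 0.0108 [ 451.6 -109.3]
cone_1 0.85 [217.   0. 286.  22.] 0.0244 [400.8 159.3]
cone_1 0.85 [245.  59. 332. 150.] 0.0591 [423.2 100.8]
nesting_post 0.8 [467. 260. 557. 312.] 0.0358 [539.5   3.7]
```

Down and grip.

```bash
python3 -m inch '[[[-0.0006,-0.0004,0.05],[0,0,-0.001],-1],[[-0.0006,-0.0004,0.084],[0,0,-0.001],-1],[[-0.0006,-0.0004,0.084],[0,0,-0.001],-1],[[-0.0006,-0.0004,0.084],[0,0,-0.001],1],[[-0.0006,-0.0004,0.084],[0,0,-0.001],1],[[-0.0006,-0.0004,0.084],[0,0,-0.001],1],[[-0.0006,-0.0004,0.084],[0,0,-0.001],1],[[-0.0006,-0.0004,0.084],[0,0,-0.001],1],[[-0.0006,-0.0004,0.084],[0,0,-0.001],1],[[-0.0006,-0.0004,0.084],[0,0,-0.001],1]]'
python3 -c "
from h import *
rel([.4515,-.11,.18],0);rel([.446,.009,.18],0)"
```

```text
time: 4.95
tcp_pos: [0.446, 0.01, 0.043]
ee_rot: [[-0.003, 1.0, 0.0], [1.0, 0.003, -0.0], [-0.0, 0.0, -1.0]]
force: [-0.3, -0.7, 0.2]
opening: 0.468
grasp_force: 0.0
[-0.15, 0.0064, -0.1713] [0.0, 0.0, 0.0009] tcp [0.446 0.01  0.043] yaw 0.2 op 44.5 gf 0.0 F [-0.3 -0.7  0.2] t 4.95 q6 -6
[-0.0012, -0.0, -0.1713] [0.0, 0.0, 0.0009] tcp [0.446 0.01  0.043] yaw 0.2 op 44.5 gf 0.0 F [-0.3 -0.7  0.2] t 4.95 q6 -6
```

```bash
python3 -m inch '[[[0,0,0],[0,0,0],1],[[0,0,0],[0,0,0],1],[[0,0,0],[0,0,0],1],[[0,0,0],[0,0,0],1],[[0,0,-0.04],[0,0,0],1],[[0,0,-0.1],[0,0,0],1],[[0,0,-0.1713],[0,0,0],1],[[0,0,-0.1713],[0,0,0],1],[[0,0,-0.1713],[0,0,0],1],[[0,0,-0.1713],[0,0,0],1]]'
python3 - <<'E'
from h import *
rel([.4525,-.111,.18],0)
s=snap('wrist');save(s,'w3.png')
s=snap('top');w=cloud(s)
m=cams.masks_of('top','gauge_pin')[0];p=w[m['region']];p=p[~np.isnan(p[:,0])]
q=p[(p[:,2]<.015)&(p[:,2]>.004)];print('disc',cv2.minEnclosingCircle((q[:,:2]*1000).astype(np.float32)));q=p[p[:,2]>.06];print('pin',q.mean(0),q.max(0))
m=cams.masks_of('top','nesting_post')[0];p=w[m['region']];p=p[~np.isnan(p[:,0])]
for a,b in((.003,.012),(.044,.06)):
  q=p[(p[:,2]<b)&(p[:,2]>a)];print('post',cv2.minEnclosingCircle((q[:,:2]*1000).astype(np.float32)),q[:,2].mean())
E
```

```text
time: 5.95
tcp_pos: [0.4449, 0.0101, 0.178]
ee_rot: [[-0.003, 1.0, -0.003], [1.0, 0.003, 0.0], [0.0, -0.003, -1.0]]
force: [0.3, -0.2, -1.7]
opening: 0.377
grasp_force: 30.0
[-0.1514, 0.0091, -0.0025] [-0.0009, -0.0001, 0.0009] tcp [0.4449 0.0101 0.178 ] yaw 0.2 op 35.8 gf 30.0 F [ 0.3 -0.2 -1.7] t 5.95 q6 -6
disc ((474.2556457519531, -113.99624633789062), 34.58320236206055)
pin [ 0.48336439 -0.04114272  0.47477153] [ 0.48355222 -0.03413661  0.4776837 ]
post ((590.3305053710938, -51.02681350708008), 41.716041564941406) 0.005980367686398042
post ((590.4078979492188, -50.500244140625), 19.549518585205078) 0.04932767678351707
```

```bash
python3 -m inch '[[[-0.1514,0.009,-0.0025],[0,0,0],1],[[-0.1514,0.009,-0.0025],[0,0,0],1],[[-0.1514,0.009,-0.0025],[0,0,0],1],[[-0.1514,0.009,-0.0025],[0,0,0],1],[[-0.1514,0.009,-0.0025],[0,0,0],1],[[-0.1514,0.009,0.06],[0,0,0],1],[[-0.1514,0.009,0.11],[0,0,0],1],[[-0.1514,0.009,0.118],[0,0,0],1],[[-0.1514,0.009,0.118],[0,0,0],1],[[-0.1514,0.009,0.118],[0,0,0],1]]'
python3 - <<'E'
from h import *
rel([.453,-.111,.0715],0);rel([.453,-.111,.0505],0)
s=snap('wrist');save(s,'w4.png')
E
```

```text
time: 7.15
tcp_pos: [0.455, -0.111, 0.0876]
ee_rot: [[-0.004, 1.0, 0.003], [1.0, 0.004, -0.001], [-0.001, 0.003, -1.0]]
force: [0.0, -0.4, -1.1]
opening: 0.378
grasp_force: 30.0
[-0.0, -0.0026, 0.0201] [0.0009, 0.0003, 0.0012] tcp [ 0.455  -0.111   0.0876] yaw 0.2 op 35.9 gf 30.0 F [ 0.  -0.4 -1.1] t 7.15 q6 -21
[0.0, -0.0026, 0.0463] [0.0009, 0.0003, 0.0012] tcp [ 0.455  -0.111   0.0876] yaw 0.2 op 35.9 gf 30.0 F [ 0.  -0.4 -1.1] t 7.15 q6 -21
```

View pics/w4.png

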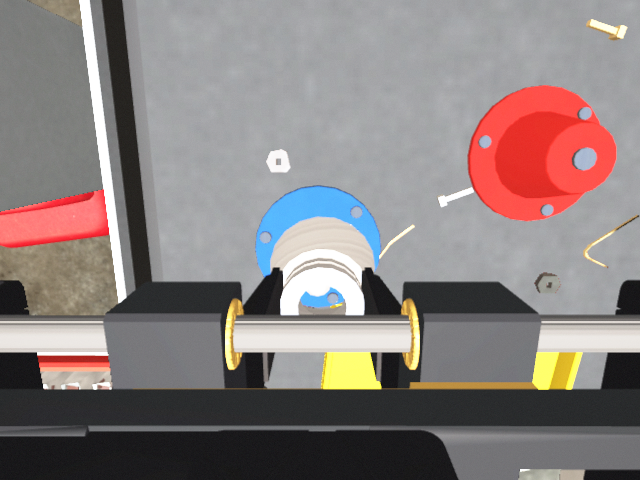

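The gripped cone at (322,290) sits over the blue disc at (318,250), and blue shows through its large bore. Lowering it onto the pin.

```bash
python3 -m inch '[[[0,-0.0026,0.005],[0,0,0],1],[[0,-0.0026,0.011],[0,0,0],1],[[0,-0.0026,0.02],[0,0,0],1],[[0,-0.0026,0.02],[0,0,0],1]]'; python3 -m inch '[[[0,0,0.005],[0,0,0],1],[[0,0,0.01],[0,0,0],1],[[0,0,0.016],[0,0,0],1],[[0,0,0.016],[0,0,0],1]]'
python3 - <<'E'
from h import *
rel([.453,-.111,.0505],0)
E
```

```text
time: 7.6
tcp_pos: [0.4505, -0.1108, 0.0683]
ee_rot: [[-0.003, 1.0, -0.002], [1.0, 0.003, 0.001], [0.001, -0.002, -1.0]]
force: [-0.6, -0.4, -2.2]
opening: 0.378
grasp_force: 30.0
time: 8.0
tcp_pos: [0.4508, -0.1109, 0.0557]
ee_rot: [[-0.003, 1.0, -0.002], [1.0, 0.003, 0.001], [0.001, -0.002, -1.0]]
force: [-0.8, 0.3, -2.0]
opening: 0.372
grasp_force: 30.0
[-0.0002, 0.0028, 0.0065] [-0.0006, -0.0002, 0.0008] tcp [ 0.4508 -0.1109  0.0557] yaw 0.2 op 35.3 gf 30.0 F [-0.8  0.3 -2. ] t 8.0 q6 -21
```

Free down to foot 13 mm with no force, so this cone is good. Lift it off and take it to the post.

```bash
python3 -m inch '[[[0,0,-0.04],[0,0,0],1],[[0,0,-0.1],[0,0,0],1],[[0,0,-0.13],[0,0,0],1],[[0.0765,0.1745,-0.13],[0,0,0],1],[[0.0765,0.1745,-0.13],[0,0,0],1],[[0.0765,0.1745,-0.13],[0,0,0],1],[[0.0765,0.1745,-0.13],[0,0,0],1],[[0.0765,0.1745,-0.13],[0,0,0],1],[[0.0765,0.1745,-0.05],[0,0,0],1],[[0.0765,0.1745,-0.05],[0,0,0],1],[[0.0765,0.1745,-0.05],[0,0,0],1]]'
python3 - <<'E'
from h import *
rel([.5904,-.0497,.064],0)
s=snap('wrist');save(s,'w5.png')
E
```

```text
time: 9.1
tcp_pos: [0.5872, -0.0495, 0.0932]
ee_rot: [[-0.002, 1.0, -0.008], [1.0, 0.002, 0.001], [0.001, -0.008, -1.0]]
force: [-0.1, -0.5, -0.7]
opening: 0.377
grasp_force: 30.0
[-0.0003, 0.0043, 0.0365] [-0.0024, -0.0004, 0.0006] tcp [ 0.5872 -0.0495  0.0932] yaw 0.1 op 35.8 gf 30.0 F [-0.1 -0.5 -0.7] t 9.1 q6 -10
```

View pics/w5.png

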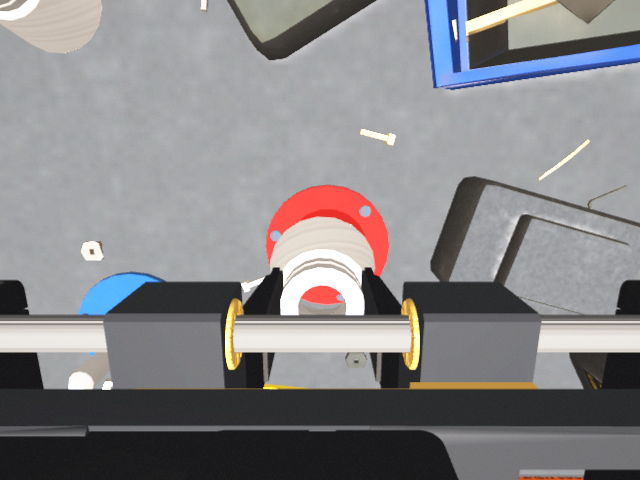

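The cone at (322,290) sits slightly left of the red disc centre at (328,243), which matches the computed +3 mm in x.

```bash
python3 -m inch '[[[0,0.0043,0.015],[-0.0024,0,0],1],[[0,0.0043,0.03],[-0.0024,0,0],1],[[0,0.0043,0.034],[-0.0024,0,0],1],[[0,0.0043,0.034],[-0.0024,0,0],1],[[0,0.0043,0.034],[-0.0024,0,0],1]]'; python3 -m inch '[[[0,0,0.003],[0,0,0],1],[[0,0,0.003],[0,0,0],1],[[0,0,0.003],[0,0,0],1]]'
python3 - <<'E'
from h import *
rel([.5904,-.0497,.06],0)
E
```

```text
time: 9.65
tcp_pos: [0.5937, -0.0496, 0.0692]
ee_rot: [[-0.003, 1.0, 0.006], [1.0, 0.003, 0.0], [0.0, 0.006, -1.0]]
force: [-1.3, -0.9, -1.6]
opening: 0.385
grasp_force: 3.0
time: 9.95
tcp_pos: [0.5948, -0.0497, 0.0676]
ee_rot: [[-0.003, 1.0, 0.009], [1.0, 0.003, -0.0], [-0.0, 0.009, -1.0]]
force: [-2.1, -0.3, -0.5]
opening: 0.381
grasp_force: 29.7
[0.0, -0.0056, 0.0095] [0.0027, 0.0001, 0.0009] tcp [ 0.5948 -0.0497  0.0676] yaw 0.2 op 36.2 gf 29.7 F [-2.1 -0.3 -0.5] t 9.95 q6 -10
```

```bash
python3 -m inch '[[[0,0,0],[0,0,0],1],[[0,0,0],[0,0,0],1]]'
python3 - <<'E'
from h import *
rel([.5904,-.0497,.06],0)
s=snap('wrist');save(s,'w6.png')
s=snap('top');w=cloud(s)
q=w[(abs(w[...,0]-.59)<.06)&(abs(w[...,1]+.05)<.05)]
E
```

```text
time: 10.15
tcp_pos: [0.5948, -0.0496, 0.0675]
ee_rot: [[-0.003, 1.0, 0.008], [1.0, 0.003, -0.0], [-0.0, 0.008, -1.0]]
force: [-2.4, 0.4, -0.1]
opening: 0.379
grasp_force: 29.7
[-0.0001, -0.0055, 0.0093] [0.0027, 0.0001, 0.0009] tcp [ 0.5948 -0.0496  0.0675] yaw 0.2 op 36.0 gf 29.7 F [-2.4  0.4 -0.1] t 10.15 q6 -10
```

View pics/w6.png

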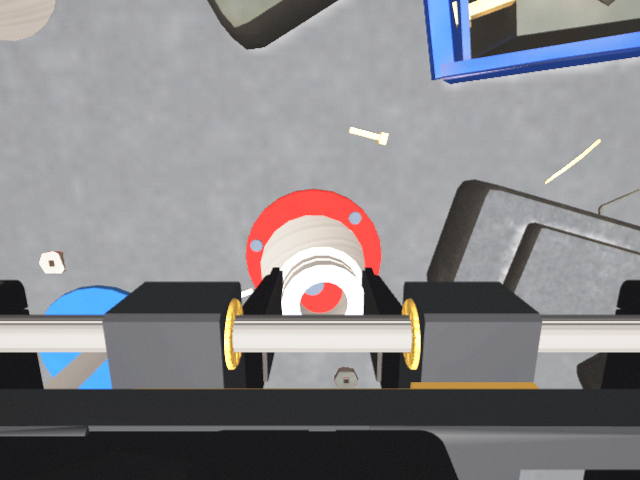

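The post disc centre at (313,250) is now left of the cone at (322,290). The arm was still settling when I computed the last move, so it overshot by 4 mm; correcting now.

```bash
python3 -m inch '[[[0,-0.0055,0],[0.0027,0,0],1],[[0,-0.0055,0],[0.0027,0,0],1],[[0,-0.0055,0],[0.0027,0,0],1],[[0,-0.0055,0],[0.0027,0,0],1]]'; python3 -m inch '[[[0,-0.0055,0.003],[0.0027,0,0],1],[[0,-0.0055,0.003],[0.0027,0,0],1],[[0,-0.0055,0.003],[0.0027,0,0],1]]' >/dev/null <<<'' ; python3 -c "
from h import *
rel([.5904,-.0497,.06],0)"
```

```text
time: 10.65
tcp_pos: [0.5922, -0.0496, 0.068]
ee_rot: [[-0.003, 1.0, 0.005], [1.0, 0.003, -0.0], [-0.0, 0.005, -1.0]]
force: [5.5, -0.3, -2.5]
opening: 0.377
grasp_force: 29.5
[0.0002, 0.0003, 0.0094] [0.0007, 0.0003, 0.0008] tcp [ 0.5902 -0.0498  0.0675] yaw 0.1 op 35.3 gf 29.8 F [ 8.1 -0.5  0.6] t 10.95 q6 -10
```

```bash
python3 -m inch '[[[0,0.004,0],[-0.001,0,0],1],[[0,0.004,0],[-0.001,0,0],1],[[0,0.004,0],[-0.001,0,0],1],[[0,0.004,0],[-0.001,0,0],1]]'; python3 - <<'E'
from h import *
rel([.5904,-.0497,.06],0)
s=snap('scene');save(s,'s1.png');w=cloud(s)
im=cv2.imread('pics/s1.png')[160:280,270:430];cv2.imwrite('pics/s1c.png',cv2.resize(im,None,fx=5,fy=5,interpolation=cv2.INTER_CUBIC))
E
```

```text
time: 11.35
tcp_pos: [0.5907, -0.0497, 0.0661]
ee_rot: [[-0.003, 1.0, -0.001], [1.0, 0.003, -0.0], [-0.0, -0.001, -1.0]]
force: [5.7, 0.1, 2.0]
opening: 0.375
grasp_force: 29.8
[0.0, -0.0004, 0.0076] [-0.0004, 0.0001, 0.0008] tcp [ 0.5907 -0.0497  0.0661] yaw 0.1 op 35.6 gf 29.8 F [5.7 0.1 2. ] t 11.35 q6 -10
```

View pics/s1c.png

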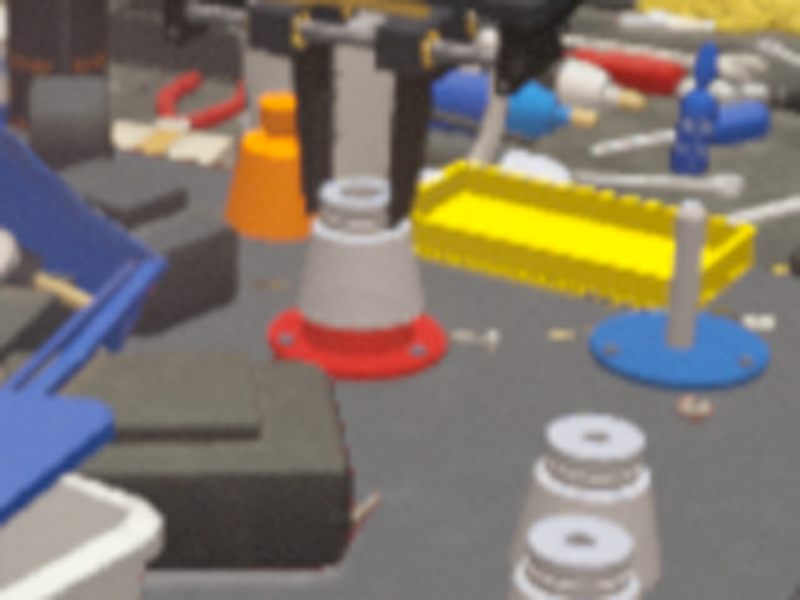

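The cone is over the post with its foot around 23 mm up, so it didn't slip. The cap is seen at (275,190), upright and undisturbed. I'll relieve the sideways force and lower gently.

```bash
python3 -m inch '[[[0,0.0025,-0.001],[0,0,0],1],[[0,0.0025,-0.001],[0,0,0],1],[[0,0.0025,-0.001],[0,0,0],1],[[0,0.0025,0],[0,0,0],1],[[0,0.0025,0],[0,0,0],1]]'; python3 -m inch '[[[0,0,0.002],[0,0,0],1],[[0,0,0.002],[0,0,0],1],[[0,0,0.004],[0,0,0],1],[[0,0,0.004],[0,0,0],1]]'
```

```text
time: 11.9
tcp_pos: [0.5912, -0.0496, 0.0648]
ee_rot: [[-0.003, 1.0, -0.005], [1.0, 0.003, -0.0], [-0.0, -0.005, -1.0]]
force: [5.3, 0.1, 1.6]
opening: 0.373
grasp_force: 29.8
time: 12.3
tcp_pos: [0.5915, -0.0497, 0.0626]
ee_rot: [[-0.003, 1.0, -0.005], [1.0, 0.003, -0.0], [-0.0, -0.005, -1.0]]
force: [2.9, 0.7, 6.3]
opening: 0.374
grasp_force: 29.8
```

```bash
python3 -m inch '[[[0,0.001,-0.001],[0,0,0],1],[[0,0.001,-0.001],[0,0,0],1],[[0,0.001,-0.001],[0,0,0],-0.2],[[0,0.001,-0.001],[0,0,0],-0.2],[[0,0.001,-0.001],[0,0,0],-0.2],[[0,0.001,-0.001],[0,0,0],-0.2],[[0,0.001,-0.05],[0,0,0],-0.2],[[0,0.001,-0.11],[0,0,0],-0.2],[[0,0.001,-0.17],[0,0,0],-0.2],[[0,0.001,-0.17],[0,0,0],-0.2],[[0,0.001,-0.17],[0,0,0],-0.2],[[0,0.001,-0.17],[0,0,0],-0.2]]'
cat >> h.py <<'E'
def tops(cam='wrist',names=('cone_1',)):
    s=snap(cam);w=cloud(s)
    for t in names:
      for m in cams.masks_of(cam,t):
        if m['conf']<.3: continue
        p=w[m['region']];p=p[~np.isnan(p[:,0])]
        if len(p)<20: continue
        z=np.percentile(p[:,2],96);tp=p[abs(p[:,2]-z)<.004]
        c,r=cv2.minEnclosingCircle((tp[:,:2]*1000).astype(np.float32))
        print(cam,t,round(m['conf'],2),np.round(m['extent']),'z',z.round(4),'c',np.round(c,1),'r',round(r,1),np.median(s['pixels'][m['region']],0))
    return s,w
E
python3 - <<'E'
from h import *
rel([.409,.263,.12],0)
s,w=tops('wrist');save(s,'w7.png');tops('top',('cone_1','dust_cap'))
E
```

```text
time: 13.5
tcp_pos: [0.5912, -0.0493, 0.1956]
ee_rot: [[-0.003, 1.0, -0.01], [1.0, 0.003, 0.001], [0.001, -0.01, -1.0]]
force: [-0.3, 0.1, -0.5]
opening: 0.602
grasp_force: 0.0
[0.391, -0.2258, 0.0968] [-0.003, -0.0002, 0.0009] tcp [ 0.5912 -0.0493  0.1956] yaw 0.2 op 57.2 gf 0.0 F [-0.3  0.1 -0.5] t 13.5 q6 -10
wrist cone_1 0.64 [290. 190. 356. 258.] z 0.0742 c [589.3 -51.4] r 18.4 [241.5 236.5 239. ]
wrist cone_1 0.62 [111.  20. 199.  99.] z 0.0589 c [450.8  84. ] r 18.8 [204. 198. 192.]
wrist cone_1 0.45 [230. 352. 362. 389.] z 0.0126 c [ 622.4 -204.9] r 19.6 [255. 255.  87.]
top cone_1 0.87 [220. 321. 248. 346.] z 0.058 c [409.5 263.1] r 18.1 [159. 157. 163.]
top cone_1 0.71 [169. 313. 199. 340.] z 0.0579 c [429.9 360. ] r 18.6 [209. 127. 150.]
top cone_1 0.64 [258. 320. 281. 348.] z 0.0584 c [401.9 182.9] r 18.3 [181.  183.5 200. ]
top cone_1 0.63 [301. 296. 329. 323.] z 0.0585 c [451.8  84.7] r 18.1 [184.  185.5 201. ]
top cone_1 0.48 [366. 236. 369. 248.] z 0.043 c [591.7 -27.2] r 3.0 [119. 105.  98.]
```

View pics/w7.png

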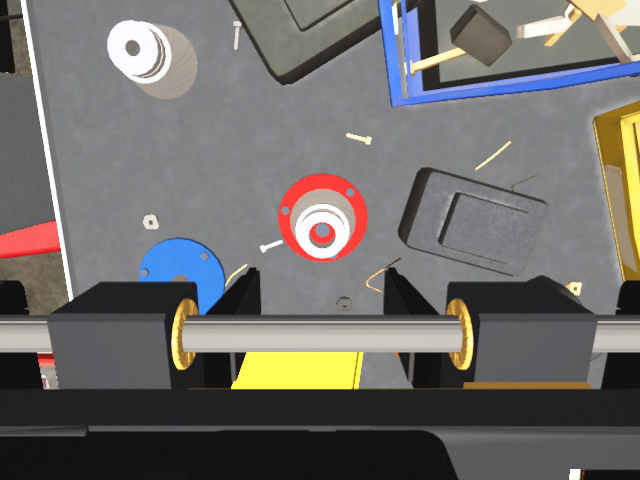

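Cone A rests upright and centred on the post: top at 74 mm, collar at (322,230). Cone B has been knocked to (0.4513, 0.0845), at (140,50) in the picture. Next is D at (0.409, 0.263).

```bash
python3 -m inch '[[[0.2,-0.115,0],[-0.003,0,0.001],-0.7],[[0.391,-0.2258,0],[-0.003,0,0.001],-0.7],[[0.391,-0.2258,0],[-0.003,0,0.001],-0.7],[[0.391,-0.2258,0],[-0.003,0,0.001],-0.7],[[0.391,-0.2258,0],[-0.003,0,0.001],-0.7],[[0.391,-0.2258,0],[-0.003,0,0.001],-0.7],[[0.391,-0.2258,0],[-0.003,0,0.001],-0.7],[[0.391,-0.2258,0.0968],[-0.003,0,0.001],-0.7],[[0.391,-0.2258,0.0968],[-0.003,0,0.001],-0.7],[[0.391,-0.2258,0.0968],[-0.003,0,0.001],-0.7],[[0.391,-0.2258,0.0968],[-0.003,0,0.001],-0.7],[[0.391,-0.2258,0.0968],[-0.003,0,0.001],-0.7]]'
python3 - <<'E'
from h import *
rel([.409,.263,.0435],0)
E
```

```text
time: 14.95
tcp_pos: [0.412, 0.263, 0.1232]
ee_rot: [[0.001, 1.0, 0.006], [1.0, -0.001, 0.001], [0.001, 0.006, -1.0]]
force: [-0.6, -0.1, -0.2]
opening: 0.848
grasp_force: 0.0
[-0.0002, -0.0043, 0.0997] [0.0019, -0.0004, -0.0004] tcp [0.412  0.263  0.1232] yaw -0.1 op 80.5 gf 0.0 F [-0.6 -0.1 -0.2] t 14.95 q6 26
```

```bash
python3 -m inch '[[[0,-0.0035,0.05],[0.002,0,0],-0.7],[[0,-0.0035,0.0997],[0.002,0,0],-0.7],[[0,-0.0035,0.0997],[0.002,0,0],-0.7],[[0,-0.0035,0.0997],[0.002,0,0],-0.7],[[0,-0.0035,0.0997],[0.002,0,0],1],[[0,-0.0035,0.0997],[0.002,0,0],1],[[0,-0.0035,0.0997],[0.002,0,0],1],[[0,-0.0035,0.0997],[0.002,0,0],1],[[0,-0.0035,0.0997],[0.002,0,0],1],[[0,-0.0035,0.0997],[0.002,0,0],1],[[0,-0.0035,0.0997],[0.002,0,0],1],[[0,-0.0035,0.0997],[0.002,0,0],1]]'
python3 -c "
from h import *
rel([.453,-.1105,.18],0)"
```

```text
time: 16.15
tcp_pos: [0.4079, 0.2628, 0.0414]
ee_rot: [[0.0, 1.0, -0.003], [1.0, -0.0, -0.0], [-0.0, -0.003, -1.0]]
force: [0.5, -0.3, 0.3]
opening: 0.381
grasp_force: 30.0
[-0.4666, 0.056, -0.1734] [-0.001, 0.0, -0.0001] tcp [0.4079 0.2628 0.0414] yaw -0.0 op 36.2 gf 30.0 F [ 0.5 -0.3  0.3] t 16.15 q6 26
```

```bash
python3 -m inch '[[[0,0,-0.04],[0,0,0],1],[[0,0,-0.1],[0,0,0],1],[[0,0,-0.16],[0,0,0],1],[[-0.468,0.0545,-0.16],[0,0,0],1],[[-0.468,0.0545,-0.16],[0,0,0],1],[[-0.468,0.0545,-0.16],[0,0,0],1],[[-0.468,0.0545,-0.16],[0,0,0],1],[[-0.468,0.0545,-0.16],[0,0,0],1],[[-0.468,0.0545,-0.16],[0,0,0],1],[[-0.468,0.0545,-0.16],[0,0,0],1],[[-0.468,0.0545,-0.16],[0,0,0],1],[[-0.468,0.0545,-0.16],[0,0,0],1]]';python3 -m inch '[[[0,0,0.06],[0,0,0],1],[[0,0,0.1],[0,0,0],1],[[0,0,0.105],[0,0,0],1],[[0,0,0.105],[0,0,0],1],[[0,0,0.105],[0,0,0],1]]'
python3 -c "
from h import *
rel([.452,-.1118,.07],0)"
```

```text
time: 17.35
tcp_pos: [0.4515, -0.1145, 0.1688]
ee_rot: [[0.005, 1.0, -0.004], [1.0, -0.005, -0.0], [-0.0, -0.004, -1.0]]
force: [-0.6, -0.6, -0.6]
opening: 0.383
grasp_force: 30.0
time: 17.85
tcp_pos: [0.4528, -0.1116, 0.0871]
ee_rot: [[-0.0, 1.0, -0.0], [1.0, 0.0, -0.001], [-0.001, -0.0, -1.0]]
force: [0.3, 0.1, -0.1]
opening: 0.382
grasp_force: 30.0
[-0.0003, -0.0009, 0.0214] [-0.0001, 0.0003, 0.0001] tcp [ 0.4528 -0.1116  0.0871] yaw 0.0 op 36.3 gf 30.0 F [ 0.3  0.1 -0.1] t 17.85 q6 -20
```

```bash
python3 -m inch '[[[0,0,0.006],[0,0,0],1],[[0,0,0.012],[0,0,0],1],[[0,0,0.018],[0,0,0],1],[[0,0,0.024],[0,0,0],1],[[0,0,0.024],[0,0,0],1]]';python3 -m inch '[[[0,0,0.006],[0,0,0],1],[[0,0,0.012],[0,0,0],1],[[0,0,0.016],[0,0,0],1],[[0,0,0.016],[0,0,0],1]]'
python3 -c "
from h import *
rel([.59,-.0507,.155],0)"
```

```text
time: 18.35
tcp_pos: [0.4506, -0.1114, 0.065]
ee_rot: [[0.0, 1.0, -0.005], [1.0, -0.0, 0.001], [0.001, -0.005, -1.0]]
force: [0.7, -0.9, -1.6]
opening: 0.38
grasp_force: 30.0
time: 18.75
tcp_pos: [0.4508, -0.1114, 0.0525]
ee_rot: [[0.0, 1.0, -0.004], [1.0, -0.0, 0.001], [0.001, -0.004, -1.0]]
force: [-0.3, -0.6, -0.6]
opening: 0.38
grasp_force: 30.0
[0.0761, 0.1734, -0.1289] [-0.0014, -0.0002, -0.0001] tcp [ 0.4508 -0.1114  0.0525] yaw -0.0 op 36.1 gf 30.0 F [-0.3 -0.6 -0.6] t 18.75 q6 -20
```

Good as well: free down to foot 11 mm. Over to the post.

```bash
python3 -m inch '[[[0,0,-0.05],[0,0,0],1],[[0,0,-0.1],[0,0,0],1],[[0,0,-0.13],[0,0,0],1],[[0,0,-0.13],[0,0,0],1],[[0.076,0.174,-0.13],[0,0,0],1],[[0.076,0.174,-0.13],[0,0,0],1],[[0.076,0.174,-0.13],[0,0,0],1],[[0.076,0.174,-0.13],[0,0,0],1],[[0.076,0.174,-0.13],[0,0,0],1],[[0.076,0.174,-0.1],[0,0,0],1],[[0.076,0.174,-0.1],[0,0,0],1],[[0.076,0.174,-0.1],[0,0,0],1]]';python3 -m inch '[[[0,0,0],[0,0,0],1],[[0,0,0],[0,0,0],1]]'
python3 -c "
from h import *
rel([.59,-.051,.088],0);s=snap('wrist');save(s,'w8.png')"
```

```text
time: 19.95
tcp_pos: [0.5891, -0.0512, 0.1319]
ee_rot: [[0.001, 1.0, -0.006], [1.0, -0.001, 0.0], [0.0, -0.006, -1.0]]
force: [0.5, 0.6, -0.3]
opening: 0.381
grasp_force: 30.0
time: 20.15
tcp_pos: [0.5911, -0.0513, 0.1342]
ee_rot: [[0.001, 1.0, -0.001], [1.0, -0.001, -0.0], [-0.0, -0.001, -1.0]]
force: [-0.2, 0.7, -0.8]
opening: 0.38
grasp_force: 30.0
[0.0003, -0.0013, 0.0577] [-0.0003, 0.0001, -0.0003] tcp [ 0.5911 -0.0513  0.1342] yaw -0.0 op 36.1 gf 30.0 F [-0.2  0.7 -0.8] t 20.15 q6 -10
```

View pics/w8.png

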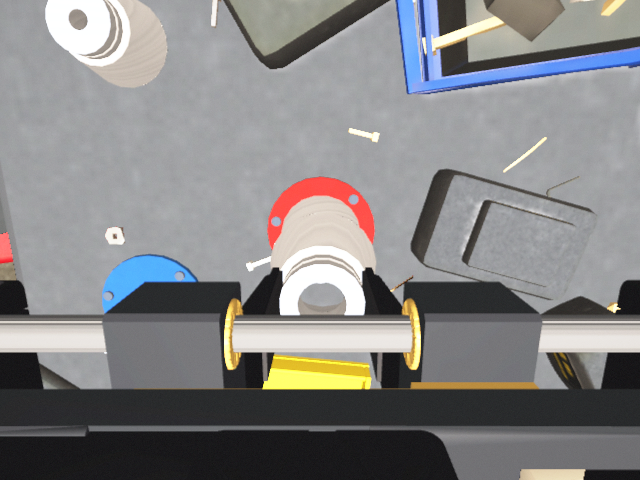

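The held cone (322,290) is aligned with the post (321,228). Lowering in steps.

```bash
python3 -m inch '[[[0,-0.001,0.02],[0,0,0],1],[[0,-0.001,0.04],[0,0,0],1],[[0,-0.001,0.053],[0,0,0],1],[[0,-0.001,0.053],[0,0,0],1],[[0,-0.001,0.053],[0,0,0],1],[[0,-0.001,0.053],[0,0,0],1]]';python3 -m inch '[[[0,0,0.002],[0,0,0],1],[[0,0,0.004],[0,0,0],1],[[0,0,0.004],[0,0,0],1]]';python3 -m inch '[[[0,0,0.0015],[0,0,0],1],[[0,0,0.003],[0,0,0],1],[[0,0,0.003],[0,0,0],1]]'
```

```text
time: 20.8
tcp_pos: [0.5899, -0.0508, 0.0905]
ee_rot: [[0.0, 1.0, -0.003], [1.0, -0.0, 0.0], [0.0, -0.003, -1.0]]
force: [-0.8, 0.6, -1.7]
opening: 0.376
grasp_force: 30.0
time: 21.1
tcp_pos: [0.5897, -0.0508, 0.0871]
ee_rot: [[0.0, 1.0, -0.003], [1.0, -0.0, 0.0], [0.0, -0.003, -1.0]]
force: [1.1, 0.1, -1.4]
opening: 0.378
grasp_force: 30.0
time: 21.4
tcp_pos: [0.5897, -0.051, 0.0846]
ee_rot: [[0.0, 1.0, -0.003], [1.0, -0.0, -0.0], [-0.0, -0.003, -1.0]]
force: [0.2, -0.7, -0.9]
opening: 0.38
grasp_force: 30.0
```

```bash
python3 -m inch '[[[0,0,0.0015],[0,0,0],1],[[0,0,0.0015],[0,0,0],1],[[0,0,0.0015],[0,0,0],1]]';python3 -m inch '[[[0,0,0.0015],[0,0,0],1],[[0,0,0.0015],[0,0,0],1],[[0,0,0.0015],[0,0,0],1]]'
```

```text
time: 21.7
tcp_pos: [0.5898, -0.051, 0.0835]
ee_rot: [[0.0, 1.0, -0.003], [1.0, -0.0, -0.0], [-0.0, -0.003, -1.0]]
force: [0.1, -0.8, -1.0]
opening: 0.382
grasp_force: 30.0
time: 22.0
tcp_pos: [0.5898, -0.051, 0.0823]
ee_rot: [[0.0, 1.0, -0.003], [1.0, -0.0, -0.0], [-0.0, -0.003, -1.0]]
force: [-0.9, -0.8, -2.1]
opening: 0.382
grasp_force: 30.0
```

```bash
python3 -m inch '[[[0,0,0.0015],[0,0,0],1],[[0,0,0.0015],[0,0,0],1],[[0,0,0.0015],[0,0,0],1]]';python3 -m inch '[[[0,0,0.0015],[0,0,0],1],[[0,0,0.0015],[0,0,0],1],[[0,0,0.0015],[0,0,0],1]]'
```

```text
time: 22.3
tcp_pos: [0.5898, -0.051, 0.0813]
ee_rot: [[0.0, 1.0, -0.003], [1.0, -0.0, -0.0], [-0.0, -0.003, -1.0]]
force: [-1.9, -1.6, 0.8]
opening: 0.379
grasp_force: 30.0
time: 22.6
tcp_pos: [0.59, -0.051, 0.0809]
ee_rot: [[0.0, 1.0, -0.003], [1.0, -0.0, -0.0], [-0.0, -0.003, -1.0]]
force: [-3.6, -0.8, 5.3]
opening: 0.381
grasp_force: 30.0
```

```bash
python3 -m inch '[[[0,0,-0.0012],[0,0,0],1],[[0,0,-0.0012],[0,0,0],1],[[0,0,-0.0012],[0,0,0],-0.2],[[0,0,-0.0012],[0,0,0],-0.2],[[0,0,-0.0012],[0,0,0],-0.2],[[0,0,-0.0012],[0,0,0],-0.2],[[0,0,-0.05],[0,0,0],-0.2],[[0,0,-0.11],[0,0,0],-0.2],[[0,0,-0.15],[0,0,0],-0.2],[[0,0,-0.15],[0,0,0],-0.2],[[0,0,-0.15],[0,0,0],-0.2]]'
python3 - <<'E'
from h import *
rel([.4515,.0845,.12],0)
tops('wrist');tops('top',('cone_1','dust_cap'))
E
```

```text
time: 23.7
tcp_pos: [0.5907, -0.0509, 0.2009]
ee_rot: [[0.0, 1.0, -0.001], [1.0, -0.0, -0.0], [-0.0, -0.001, -1.0]]
force: [-0.2, 0.6, -0.7]
opening: 0.601
grasp_force: 0.0
[0.1692, -0.1739, 0.1013] [-0.0004, 0.0001, -0.0001] tcp [ 0.5907 -0.0509  0.2009] yaw -0.0 op 57.1 gf 0.0 F [-0.2  0.6 -0.7] t 23.7 q6 -10
wrist cone_1 0.86 [296. 186. 348. 248.] z 0.0741 c [589.  -54.3] r 10.6 [186.5 151.  143. ]
wrist cone_1 0.57 [108.  20. 198.  98.] z 0.0588 c [451.1  84.4] r 18.8 [205. 197. 192.]
top cone_1 0.92 [302. 297. 333. 326.] z 0.0582 c [451.8  84.8] r 18.2 [169.  171.5 184.5]
top cone_1 0.83 [170. 311. 199. 339.] z 0.0575 c [430.1 360. ] r 18.3 [214. 127. 151.]
top cone_1 0.76 [257. 320. 282. 347.] z 0.0583 c [401.8 182.3] r 18.2 [182.  184.  200.5]
top cone_1 0.6 [365. 235. 372. 247.] z 0.0692 c [593.6 -28. ] r 7.3 [115. 106. 100.]
```

```bash
python3 - <<'E'
from h import *
s=snap('wrist');w=cloud(s);p=w[(abs(w[...,0]-.59)<.05)&(abs(w[...,1]+.051)<.05)&(w[...,2]<.13)]
for a in(.04,.074,.098):
  q=p[abs(p[:,2]-a)<.004];print(a,len(q),q[:,2].mean() if len(q) else 0,cv2.minEnclosingCircle((q[:,:2]*1000).astype(np.float32)) if len(q) else 0)
print(np.nanmax(p[:,2]))
E
python3 -m inch '[[[0.169,-0.174,0],[0,0,0],-0.7],[[0.169,-0.174,0],[0,0,0],-0.7],[[0.169,-0.174,0],[0,0,0],-0.7],[[0.169,-0.174,0],[0,0,0],-0.7],[[0.169,-0.174,0.1],[0,0,0],-0.7],[[0.169,-0.174,0.1],[0,0,0],-0.7],[[0.169,-0.174,0.1],[0,0,0],-0.7],[[0.169,-0.174,0.1],[0,0,0],-0.7],[[0.169,-0.174,0.1],[0,0,0],-0.7]]'
python3 - <<'E'
from h import *
rel([.4515,.0845,.0435],0)
E
```

```text
0.04 72 0.04280173515104662 ((589.0239868164062, -50.890193939208984), 29.48277473449707)
0.074 377 0.07364000415220387 ((589.1854248046875, -51.195228576660156), 24.11707878112793)
0.098 1403 0.09711701254229575 ((589.0577392578125, -50.875553131103516), 18.538135528564453)
0.09930984160879386
time: 24.9
tcp_pos: [0.4524, 0.0843, 0.1224]
ee_rot: [[0.001, 1.0, -0.0], [1.0, -0.001, 0.0], [0.0, -0.0, -1.0]]
force: [0.2, 0.3, -0.0]
opening: 0.845
grasp_force: 0.0
[0.0002, -0.0011, 0.0986] [-0.0001, -0.0001, -0.0003] tcp [0.4524 0.0843 0.1224] yaw -0.0 op 80.3 gf 0.0 F [ 0.2  0.3 -0. ] t 24.9 q6 4
```

The second cone sits level: top at 97 mm, 24 mm above the first. Now cone B.

```bash
python3 -m inch '[[[0,-0.001,0.05],[0,0,0],-0.7],[[0,-0.001,0.0986],[0,0,0],-0.7],[[0,-0.001,0.0986],[0,0,0],-0.7],[[0,-0.001,0.0986],[0,0,0],-0.7],[[0,-0.001,0.0986],[0,0,0],1],[[0,-0.001,0.0986],[0,0,0],1],[[0,-0.001,0.0986],[0,0,0],1],[[0,-0.001,0.0986],[0,0,0],1],[[0,-0.001,0.0986],[0,0,0],1],[[0,-0.001,0.0986],[0,0,0],1],[[0,-0.001,0.0986],[0,0,0],1],[[0,-0.001,0.0986],[0,0,0],1]]'
python3 -c "
from h import *
rel([.4515,-.112,.18],0)"
```

```text
time: 26.1
tcp_pos: [0.45, 0.0844, 0.0417]
ee_rot: [[0.0, 1.0, -0.003], [1.0, -0.0, -0.0], [-0.0, -0.003, -1.0]]
force: [0.3, -0.5, 1.9]
opening: 0.382
grasp_force: 30.0
[-0.2455, 0.0015, -0.1728] [-0.0009, 0.0, -0.0001] tcp [0.45   0.0844 0.0417] yaw -0.0 op 36.3 gf 30.0 F [ 0.3 -0.5  1.9] t 26.1 q6 4
```

```bash
python3 -m inch '[[[0,0,-0.04],[0,0,0],1],[[0,0,-0.1],[0,0,0],1],[[0,0,-0.16],[0,0,0],1],[[-0.2455,0.0015,-0.16],[0,0,0],1],[[-0.2455,0.0015,-0.16],[0,0,0],1],[[-0.2455,0.0015,-0.16],[0,0,0],1],[[-0.2455,0.0015,-0.16],[0,0,0],1],[[-0.2455,0.0015,-0.16],[0,0,0],1],[[-0.2455,0.0015,-0.16],[0,0,0],1],[[-0.2455,0.0015,-0.11],[0,0,0],1],[[-0.2455,0.0015,-0.06],[0,0,0],1],[[-0.2455,0.0015,-0.06],[0,0,0],1]]';python3 -m inch '[[[0,0,0],[0,0,0],1],[[0,0,0.006],[0,0,0],1],[[0,0,0.01],[0,0,0],1],[[0,0,0.01],[0,0,0],1]]';python3 -m inch '[[[0,0,0.003],[0,0,0],1],[[0,0,0.006],[0,0,0],1],[[0,0,0.006],[0,0,0],1]]'
```

```text
time: 27.3
tcp_pos: [0.4462, -0.1088, 0.0834]
ee_rot: [[-0.002, 1.0, -0.015], [1.0, 0.002, 0.005], [0.005, -0.015, -1.0]]
force: [-0.8, 1.0, -1.3]
opening: 0.382
grasp_force: 30.0
time: 27.7
tcp_pos: [0.4517, -0.1121, 0.0825]
ee_rot: [[0.0, 1.0, -0.002], [1.0, -0.0, -0.001], [-0.001, -0.002, -1.0]]
force: [-0.3, 0.6, -1.4]
opening: 0.382
grasp_force: 30.0
time: 28.0
tcp_pos: [0.4508, -0.112, 0.0765]
ee_rot: [[0.0, 1.0, -0.004], [1.0, -0.0, 0.0], [0.0, -0.004, -1.0]]
force: [-0.5, -0.4, -1.3]
opening: 0.381
grasp_force: 30.0
```

```bash
python3 -m inch '[[[0,0,0.002],[0,0,0],1],[[0,0,0.0035],[0,0,0],1],[[0,0,0.0035],[0,0,0],1]]';python3 -m inch '[[[0,0,0.0015],[0,0,0],1],[[0,0,0.003],[0,0,0],1],[[0,0,0.003],[0,0,0],1]]'
```

```text
time: 28.3
tcp_pos: [0.4515, -0.1123, 0.0742]
ee_rot: [[0.0, 1.0, -0.002], [1.0, -0.0, -0.001], [-0.001, -0.002, -1.0]]
force: [1.7, -1.0, -0.6]
opening: 0.384
grasp_force: 30.0
time: 28.6
tcp_pos: [0.4523, -0.1126, 0.0727]
ee_rot: [[0.0, 1.0, -0.0], [1.0, -0.0, -0.001], [-0.001, -0.0, -1.0]]
force: [1.4, -1.5, 4.5]
opening: 0.384
grasp_force: 30.0
```

It stops with 4.5 N at foot 31 mm, so B is a reject. To the tray.

```bash
python3 -m inch '[[[0,0,-0.04],[0,0,0],1],[[0,0,-0.09],[0,0,0],1],[[0,0,-0.09],[0,0,0],1],[[-0.1155,0.057,-0.09],[0,0,0],1],[[-0.1155,0.057,-0.09],[0,0,0],1],[[-0.1155,0.057,-0.09],[0,0,0],1],[[-0.1155,0.057,-0.06],[0,0,0],1],[[-0.1155,0.057,-0.01],[0,0,0],1],[[-0.1155,0.057,0.015],[0,0,0],1],[[-0.1155,0.057,0.015],[0,0,0],1],[[-0.1155,0.057,0.015],[0,0,0],1]]'; python3 - <<'E'
from h import *
rel([.498,-.205,.048],0)
s=snap('wrist');save(s,'w9.png');w=cloud(s)
m=cams.masks_of('top','reject_tray')
s=snap('top');w=cloud(s)
m=cams.masks_of('top','reject_tray')[0];p=w[m['region']];p=p[~np.isnan(p[:,0])];q=p[abs(p[:,2]-.0225)<.005]
print(m['conf'],cv2.minAreaRect((q[:,:2]*1000).astype(np.float32)))
E
```

```text
time: 29.7
tcp_pos: [0.4957, -0.2037, 0.0587]
ee_rot: [[0.0, 1.0, -0.005], [1.0, -0.0, 0.001], [0.001, -0.005, -1.0]]
force: [0.4, -0.5, -0.5]
opening: 0.381
grasp_force: 30.0
[-0.0016, 0.003, 0.0133] [-0.0017, -0.0004, -0.0001] tcp [ 0.4957 -0.2037  0.0587] yaw -0.0 op 36.2 gf 30.0 F [ 0.4 -0.5 -0.5] t 29.7 q6 -28
0.83 ((541.96044921875, -204.88320922851562), (90.08160400390625, 169.4271697998047), 84.06311798095703)
```

View pics/w9.png

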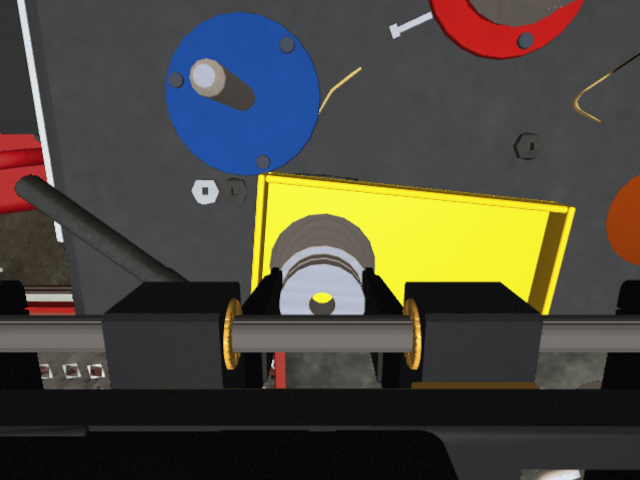

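The tray is turned about 6° (far wall from (268,178) to (570,208)), so its slots are near (0.500,-0.2005) and (0.584,-0.209). Lowering B into the left slot.

```bash
python3 -m inch '[[[0.004,0.003,0],[0,0,0],1],[[0.004,0.003,0.006],[0,0,0],1],[[0.004,0.003,0.0115],[0,0,0],1],[[0.004,0.003,0.0115],[0,0,0],1],[[0.004,0.003,0.0115],[0,0,0],1]]';  python3 -m inch '[[[0,0,0.0015],[0,0,0],1],[[0,0,0.0015],[0,0,0],1]]'
```

```text
time: 30.4
tcp_pos: [0.4986, -0.2011, 0.0498]
ee_rot: [[0.0, 1.0, -0.004], [1.0, -0.0, 0.0], [0.0, -0.004, -1.0]]
force: [0.2, -0.5, -1.8]
opening: 0.383
grasp_force: 30.0
time: 30.6
tcp_pos: [0.4988, -0.2013, 0.0489]
ee_rot: [[0.0, 1.0, -0.003], [1.0, -0.0, 0.0], [0.0, -0.003, -1.0]]
force: [-0.8, -0.1, -1.9]
opening: 0.383
grasp_force: 30.0
```

```bash
python3 -m inch '[[[0,0,0.0025],[0,0,0],1],[[0,0,0.0025],[0,0,0],1],[[0,0,0.0025],[0,0,0],-0.2],[[0,0,0.0025],[0,0,0],-0.2],[[0,0,0.0025],[0,0,0],-0.2],[[0,0,0.0025],[0,0,0],-0.2],[[0,0,-0.05],[0,0,0],-0.2],[[0,0,-0.11],[0,0,0],-0.2],[[0,0,-0.17],[0,0,0],-0.2],[[0,0,-0.17],[0,0,0],-0.2],[[0,0,-0.17],[0,0,0],-0.2]]'; python3 - <<'E'
from h import *
rel([.4015,.1825,.12],0)
tops('wrist');tops('top',('cone_1','dust_cap'))
E
```

```text
time: 31.7
tcp_pos: [0.5003, -0.2018, 0.1871]
ee_rot: [[0.0, 1.0, 0.001], [1.0, -0.0, -0.002], [-0.002, 0.001, -1.0]]
force: [-0.0, 0.9, -0.0]
opening: 0.597
grasp_force: 0.0
[0.4804, -0.1237, 0.0829] [0.0002, 0.0006, -0.0001] tcp [ 0.5003 -0.2018  0.1871] yaw -0.0 op 56.8 gf 0.0 F [-0.   0.9 -0. ] t 31.7 q6 -28
wrist cone_1 0.95 [406.   2. 503.  69.] z 0.0978 c [588.8 -54. ] r 18.2 [103.  96.  89.]
wrist cone_1 0.9 [288. 184. 357. 255.] z 0.0628 c [ 497.9 -201.2] r 18.5 [184. 190. 194.]
wrist cone_1 0.85 [399.   0. 478.  73.] z 0.0729 c [598.8 -49.1] r 5.1 [98. 91. 85.]
top cone_1 0.94 [366. 229. 393. 257.] z 0.0977 c [589.8 -50.5] r 18.5 [164. 160. 166.]
top cone_1 0.82 [258. 319. 282. 347.] z 0.0587 c [401.9 182.7] r 18.3 [180. 183. 198.]
top cone_1 0.79 [434. 272. 468. 299.] z 0.0627 c [ 499.  -200.5] r 18.2 [184.  187.5 162.5]
top cone_1 0.72 [387. 288. 426. 328.] z 0.0475 c [ 455.8 -108.8] r 5.0 [ 57.  97. 177.]
top cone_1 0.66 [170. 312. 200. 340.] z 0.0584 c [430.2 360.2] r 18.5 [205.5 120.5 144.5]
top dust_cap 0.6 [418. 181. 448. 210.] z 0.0679 c [ 691.8 -178.8] r 12.5 [218.5 123.   51. ]
```

Now C at (0.4013, 0.1825).

```bash
python3 -m inch '[[[0.48,-0.1237,0],[0,0,0],-0.7],[[0.48,-0.1237,0],[0,0,0],-0.7],[[0.48,-0.1237,0],[0,0,0],-0.7],[[0.48,-0.1237,0],[0,0,0],-0.7],[[0.48,-0.1237,0],[0,0,0],-0.7],[[0.48,-0.1237,0],[0,0,0],-0.7],[[0.48,-0.1237,0],[0,0,0],-0.7],[[0.48,-0.1237,0],[0,0,0],-0.7],[[0.48,-0.1237,0.083],[0,0,0],-0.7],[[0.48,-0.1237,0.083],[0,0,0],-0.7],[[0.48,-0.1237,0.083],[0,0,0],-0.7],[[0.48,-0.1237,0.083],[0,0,0],-0.7]]'
python3 - <<'E'
from h import *
rel([.4013,.1825,.0435],0)
E
```

```text
time: 33.15
tcp_pos: [0.4001, 0.1827, 0.1186]
ee_rot: [[0.001, 1.0, -0.004], [1.0, -0.001, -0.0], [-0.0, -0.004, -1.0]]
force: [0.3, 0.8, -0.8]
opening: 0.844
grasp_force: 0.0
[-0.0002, 0.002, 0.0938] [-0.0014, 0.0001, -0.0002] tcp [0.4001 0.1827 0.1186] yaw -0.0 op 80.2 gf 0.0 F [ 0.3  0.8 -0.8] t 33.15 q6 18
```

```bash
python3 -m inch '[[[0,0.001,0.05],[0,0,0],-0.7],[[0,0.001,0.0938],[0,0,0],-0.7],[[0,0.001,0.0938],[0,0,0],-0.7],[[0,0.001,0.0938],[0,0,0],-0.7],[[0,0.001,0.0938],[0,0,0],1],[[0,0.001,0.0938],[0,0,0],1],[[0,0.001,0.0938],[0,0,0],1],[[0,0.001,0.0938],[0,0,0],1],[[0,0.001,0.0938],[0,0,0],1],[[0,0.001,0.0938],[0,0,0],1],[[0,0.001,0.0938],[0,0,0],1],[[0,0.001,0.0938],[0,0,0],1]]'
python3 -c "
from h import *
rel([.4515,-.112,.18],0)"
```

```text
time: 34.35
tcp_pos: [0.4009, 0.1828, 0.0439]
ee_rot: [[0.0, 1.0, -0.003], [1.0, -0.0, 0.0], [0.0, -0.003, -1.0]]
force: [-0.0, 0.3, 0.4]
opening: 0.383
grasp_force: 30.0
[-0.3685, 0.0629, -0.1703] [-0.001, -0.0, -0.0001] tcp [0.4009 0.1828 0.0439] yaw -0.0 op 36.4 gf 30.0 F [-0.   0.3  0.4] t 34.35 q6 17
```

```bash
python3 -m inch '[[[0,0,-0.04],[0,0,0],1],[[0,0,-0.1],[0,0,0],1],[[0,0,-0.16],[0,0,0],1],[[-0.3685,0.063,-0.16],[0,0,0],1],[[-0.3685,0.063,-0.16],[0,0,0],1],[[-0.3685,0.063,-0.16],[0,0,0],1],[[-0.3685,0.063,-0.16],[0,0,0],1],[[-0.3685,0.063,-0.16],[0,0,0],1],[[-0.3685,0.063,-0.16],[0,0,0],1],[[-0.3685,0.063,-0.16],[0,0,0],1],[[-0.3685,0.063,-0.11],[0,0,0],1],[[-0.3685,0.063,-0.06],[0,0,0],1]]';python3 -m inch '[[[0,0,0],[0,0,0],1],[[0,0,0.006],[0,0,0],1],[[0,0,0.01],[0,0,0],1],[[0,0,0.01],[0,0,0],1]]';python3 -m inch '[[[0,0,0.002],[0,0,0],1],[[0,0,0.004],[0,0,0],1],[[0,0,0.004],[0,0,0],1]]'
```

```text
time: 35.55
tcp_pos: [0.4522, -0.1124, 0.0918]
ee_rot: [[0.002, 1.0, -0.0], [1.0, -0.002, -0.001], [-0.001, -0.0, -1.0]]
force: [0.2, 0.3, -3.0]
opening: 0.382
grasp_force: 30.0
time: 35.95
tcp_pos: [0.4524, -0.1121, 0.0854]
ee_rot: [[-0.0, 1.0, -0.001], [1.0, 0.0, -0.001], [-0.001, -0.001, -1.0]]
force: [0.2, 0.2, 0.2]
opening: 0.385
grasp_force: 30.0
time: 36.25
tcp_pos: [0.4514, -0.1121, 0.0808]
ee_rot: [[0.0, 1.0, -0.003], [1.0, -0.0, -0.0], [-0.0, -0.003, -1.0]]
force: [-1.0, 0.0, -1.0]
opening: 0.385
grasp_force: 30.0
```

```bash
python3 -m inch '[[[0,0,0.002],[0,0,0],1],[[0,0,0.004],[0,0,0],1],[[0,0,0.004],[0,0,0],1]]';python3 -m inch '[[[0,0,0.0015],[0,0,0],1],[[0,0,0.003],[0,0,0],1],[[0,0,0.003],[0,0,0],1]]'
```

```text
time: 36.55
tcp_pos: [0.4513, -0.1121, 0.0772]
ee_rot: [[0.0, 1.0, -0.003], [1.0, -0.0, -0.0], [-0.0, -0.003, -1.0]]
force: [0.7, 0.8, -2.1]
opening: 0.383
grasp_force: 30.0
time: 36.85
tcp_pos: [0.4521, -0.1124, 0.0755]
ee_rot: [[0.0, 1.0, -0.001], [1.0, -0.0, -0.001], [-0.001, -0.001, -1.0]]
force: [1.4, -1.9, 1.1]
opening: 0.385
grasp_force: 30.0
```

```bash
python3 -m inch '[[[0,0,0.002],[0,0,0],1],[[0,0,0.002],[0,0,0],1]]'; python3 -c "
from h import *
rel([.584,-.2095,.15],0)"
```

```text
time: 37.05
tcp_pos: [0.4524, -0.1125, 0.0748]
ee_rot: [[0.0, 1.0, -0.001], [1.0, -0.0, -0.001], [-0.001, -0.001, -1.0]]
force: [0.5, 0.1, 6.3]
opening: 0.385
grasp_force: 30.0
[-0.1213, 0.1645, -0.0941] [-0.0003, 0.0003, -0.0001] tcp [ 0.4524 -0.1125  0.0748] yaw -0.0 op 36.6 gf 30.0 F [0.5 0.1 6.3] t 37.05 q6 -20
```

C is also a reject: it stops at 31 mm with 6 N. To the second slot.

```bash
python3 -m inch '[[[0,0,-0.05],[0,0,0],1],[[0,0,-0.095],[0,0,0],1],[[0,0,-0.095],[0,0,0],1],[[-0.1213,0.1645,-0.095],[0,0,0],1],[[-0.1213,0.1645,-0.095],[0,0,0],1],[[-0.1213,0.1645,-0.095],[0,0,0],1],[[-0.1213,0.1645,-0.095],[0,0,0],1],[[-0.1213,0.1645,-0.095],[0,0,0],1],[[-0.1213,0.1645,-0.03],[0,0,0],1],[[-0.1213,0.1645,0.02],[0,0,0],1],[[-0.1213,0.1645,0.02],[0,0,0],1],[[-0.1213,0.1645,0.02],[0,0,0],1]]'; python3 -m inch '[[[0,0,0],[0,0,0],1],[[0,0,0.004],[0,0,0],1],[[0,0,0.008],[0,0,0],1],[[0,0,0.008],[0,0,0],1]]';  python3 - <<'E'
from h import *
rel([.584,-.2095,.049],0)
E
```

```text
time: 38.25
tcp_pos: [0.5812, -0.208, 0.0565]
ee_rot: [[-0.0, 1.0, -0.006], [1.0, 0.0, 0.001], [0.001, -0.006, -1.0]]
force: [-0.0, 0.3, 0.1]
opening: 0.382
grasp_force: 30.0
time: 38.65
tcp_pos: [0.5828, -0.2091, 0.051]
ee_rot: [[0.0, 1.0, -0.003], [1.0, -0.0, -0.0], [-0.0, -0.003, -1.0]]
force: [-0.4, 0.0, -1.3]
opening: 0.385
grasp_force: 30.0
[-0.0005, 0.0015, 0.0025] [-0.0008, 0.0001, -0.0001] tcp [ 0.5828 -0.2091  0.051 ] yaw -0.0 op 36.6 gf 30.0 F [-0.4  0.  -1.3] t 38.65 q6 -25
```

```bash
python3 -m inch '[[[0,0,0.0025],[0,0,0],1],[[0,0,0.0025],[0,0,0],1],[[0,0,0.0025],[0,0,0],-0.2],[[0,0,0.0025],[0,0,0],-0.2],[[0,0,0.0025],[0,0,0],-0.2],[[0,0,0.0025],[0,0,0],-0.2],[[0,0,-0.05],[0,0,0],-0.2],[[0,0,-0.11],[0,0,0],-0.2],[[0,0,-0.18],[0,0,0],-0.2],[[0,0,-0.18],[0,0,0],-0.2],[[0,0,-0.18],[0,0,0],-0.2]]'; python3 - <<'E'
from h import *
rel([.692,-.178,.18],0)
tops('wrist',('cone_1','dust_cap'));s,w=tops('top',('cone_1','dust_cap'));save(s,'t2.png')
for x in np.arange(.86,.55,-.03):
    print('%.2f'%x,' '.join('%4d'%(1000*np.nanmax(w[...,2][m])) if (m:=(abs(w[...,0]-x)<.015)&(abs(w[...,1]-y)<.015)).any() else '   .' for y in np.arange(-.04,-.32,-.03)))
E
```

```text
time: 39.75
tcp_pos: [0.5846, -0.2098, 0.1977]
ee_rot: [[0.0, 1.0, 0.002], [1.0, -0.0, -0.002], [-0.002, 0.002, -1.0]]
force: [0.2, -0.2, -0.8]
opening: 0.601
grasp_force: 0.0
[0.0398, 0.1342, 0.0223] [0.0006, 0.0007, -0.0001] tcp [ 0.5846 -0.2098  0.1977] yaw -0.0 op 57.0 gf 0.0 F [ 0.2 -0.2 -0.8] t 39.75 q6 -25
wrist cone_1 0.83 [289. 182. 354. 251.] z 0.0628 c [ 582.3 -210.1] r 18.5 [230. 234. 236.]
wrist cone_1 0.73 [289.   2. 370.  60.] z 0.0978 c [589.2 -57.6] r 17.1 [137. 128. 120.]
wrist cone_1 0.69 [298.  46. 358.  69.] z 0.0287 c [589.9 -72.6] r 18.9 [131. 122. 114.]
wrist cone_1 0.66 [194. 175. 263. 238.] z 0.0628 c [ 498.3 -201.1] r 18.4 [224. 225. 222.]
wrist cone_1 0.47 [126.  59. 221. 151.] z 0.0716 c [ 451.8 -113. ] r 7.3 [ 50. 112. 212.]
wrist dust_cap 0.78 [404. 152. 482. 214.] z 0.0688 c [ 691.2 -179.3] r 12.6 [254. 174.  46.]
top cone_1 0.73 [363. 228. 393. 256.] z 0.0976 c [590.  -50.4] r 18.4 [161.5 155.  162.5]
top cone_1 0.72 [435. 270. 464. 295.] z 0.0624 c [ 499.1 -200.3] r 18.5 [185.  187.  156.5]
top cone_1 0.72 [171. 312. 198. 341.] z 0.0579 c [430. 360.]
[... 201 characters left out ...]
91.]
top dust_cap 0.67 [420. 179. 446. 210.] z 0.0677 c [ 691.7 -179. ] r 12.9 [210. 120.  53.]
0.86   87  480  479  322  473  479  247  326  410  292
0.83  467  334  363  528   68   10    3    1 -103  521
0.80    2    4   67   71   71   62    3    2  549  526
0.77  619   48   64   70   68    6  630  625 -105  -96
0.74   62   63   46    4    3    4    3  620 -107 -105
0.71   64   62   37    4   70   70    3    1 -106  -97
0.68   62   60    3    5  312  314  313    4 -105 -162
0.65   43   45    6    8  511  510  314    2 -105  -99
0.62   97   96    7    7  527  524  517  507    .  -96
0.59   99   99   10  535  536  524  524  526  523  -96
0.56   98   96    7  543  540  522  528  533  522    .
```

View pics/t2.png

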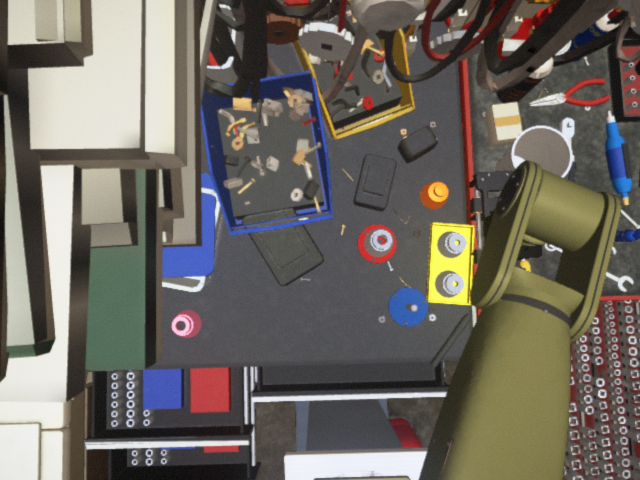

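Both rejects stand in the tray at (453,244) and (453,284). The stack is at (380,241) and the cap at (434,193); the bystanders haven't moved. Now the cap.

```bash
python3 -m inch '[[[0.0385,0.134,0.06],[0,0,0],-0.2],[[0.0385,0.134,0.06],[0,0,0],-0.2],[[0.0385,0.134,0.06],[0,0,0],-0.2],[[0.0385,0.134,0.085],[0,0,0],-0.2],[[0.0385,0.134,0.085],[0,0,0],-0.2],[[0.0385,0.134,0.085],[0,0,0],-0.2],[[0.0385,0.134,0.085],[0,0,0],-0.2]]'; python3 - <<'E'
from h import *
rel([.6915,-.179,.0495],0)
tops('wrist',('dust_cap',))
E
```

```text
time: 40.75
tcp_pos: [0.6902, -0.1787, 0.127]
ee_rot: [[0.001, 1.0, -0.002], [1.0, -0.001, -0.0], [-0.0, -0.002, -1.0]]
force: [1.0, 0.3, 0.3]
opening: 0.598
grasp_force: 0.0
[-0.0003, 0.0018, 0.0969] [-0.0007, 0.0001, -0.0003] tcp [ 0.6902 -0.1787  0.127 ] yaw -0.0 op 56.8 gf 0.0 F [1.  0.3 0.3] t 40.75 q6 -19
wrist dust_cap 0.73 [285. 199. 363. 277.] z 0.0689 c [ 691.5 -179.4] r 12.6 [255. 223.  55.]
```

```bash
python3 -m inch '[[[-0.0003,0.0008,0.05],[0,0,0],-0.2],[[-0.0003,0.0008,0.0969],[0,0,0],-0.2],[[-0.0003,0.0008,0.0969],[0,0,0],-0.2],[[-0.0003,0.0008,0.0969],[0,0,0],-0.2],[[-0.0003,0.0008,0.0969],[0,0,0],1],[[-0.0003,0.0008,0.0969],[0,0,0],1],[[-0.0003,0.0008,0.0969],[0,0,0],1],[[-0.0003,0.0008,0.0969],[0,0,0],1],[[-0.0003,0.0008,0.0969],[0,0,0],1],[[-0.0003,0.0008,0.0969],[0,0,0],1],[[-0.0003,0.0008,0.0969],[0,0,0],1]]'; python3 - <<'E'
from h import *
rel([.59,-.051,.18],0)
E
```

```text
time: 41.95
tcp_pos: [0.691, -0.1787, 0.0493]
ee_rot: [[0.0, 1.0, -0.002], [1.0, -0.0, -0.0], [-0.0, -0.002, -1.0]]
force: [0.0, -0.2, 3.4]
opening: 0.257
grasp_force: 30.0
[0.1596, -0.1267, -0.1631] [-0.0007, 0.0001, -0.0001] tcp [ 0.691  -0.1787  0.0493] yaw -0.0 op 24.4 gf 30.0 F [ 0.  -0.2  3.4] t 41.95 q6 -19
```

```bash
python3 -m inch '[[[0,0,-0.05],[0,0,0],1],[[0,0,-0.11],[0,0,0],1],[[0,0,-0.17],[0,0,0],1],[[0,0,-0.17],[0,0,0],1],[[0.16,-0.127,-0.17],[0,0,0],1],[[0.16,-0.127,-0.17],[0,0,0],1],[[0.16,-0.127,-0.17],[0,0,0],1],[[0.16,-0.127,-0.17],[0,0,0],1],[[0.16,-0.127,-0.17],[0,0,0],1],[[0.16,-0.127,-0.14],[0,0,0],1],[[0.16,-0.127,-0.14],[0,0,0],1],[[0.16,-0.127,-0.14],[0,0,0],1]]';python3 -m inch '[[[0,0,0],[0,0,0],1],[[0,0,0],[0,0,0],1]]'
python3 -c "
from h import *
rel([.5898,-.0507,.122],0);s=snap('wrist');save(s,'w10.png')"
```

```text
time: 43.15
tcp_pos: [0.5895, -0.0514, 0.1601]
ee_rot: [[0.001, 1.0, -0.005], [1.0, -0.001, 0.0], [0.0, -0.005, -1.0]]
force: [0.3, 0.6, -0.9]
opening: 0.255
grasp_force: 30.0
time: 43.35
tcp_pos: [0.5903, -0.0512, 0.1619]
ee_rot: [[0.001, 1.0, -0.002], [1.0, -0.001, -0.0], [-0.0, -0.002, -1.0]]
force: [-0.1, -0.8, -1.1]
opening: 0.254
grasp_force: 30.0
[0.0006, -0.0005, 0.0499] [-0.0005, 0.0001, -0.0003] tcp [ 0.5903 -0.0512  0.1619] yaw -0.1 op 24.2 gf 30.0 F [-0.1 -0.8 -1.1] t 43.35 q6 -10
```

View pics/w10.png

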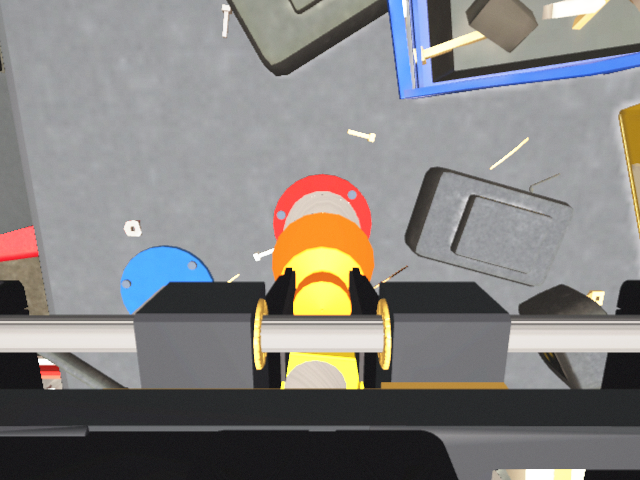

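The cap (322,270) is aligned with the stack (322,205). Lowering in steps.

```bash
python3 -m inch '[[[0.0005,-0.0005,0.02],[0,0,0],1],[[0.0005,-0.0005,0.035],[0,0,0],1],[[0.0005,-0.0005,0.047],[0,0,0],1],[[0.0005,-0.0005,0.047],[0,0,0],1],[[0.0005,-0.0005,0.047],[0,0,0],1],[[0.0005,-0.0005,0.047],[0,0,0],1]]';python3 -m inch '[[[0,0,0.002],[0,0,0],1],[[0,0,0.004],[0,0,0],1],[[0,0,0.004],[0,0,0],1]]';python3 -m inch '[[[0,0,0.002],[0,0,0],1],[[0,0,0.002],[0,0,0],1],[[0,0,0.002],[0,0,0],1]]'
```

```text
time: 44.0
tcp_pos: [0.5888, -0.0501, 0.1236]
ee_rot: [[0.0, 1.0, -0.004], [1.0, -0.0, 0.0], [0.0, -0.004, -1.0]]
force: [0.1, 0.2, -0.6]
opening: 0.256
grasp_force: 30.0
time: 44.3
tcp_pos: [0.5887, -0.0501, 0.12]
ee_rot: [[0.0, 1.0, -0.004], [1.0, -0.0, 0.0], [0.0, -0.004, -1.0]]
force: [-0.0, 0.4, -0.3]
opening: 0.255
grasp_force: 30.0
time: 44.6
tcp_pos: [0.5888, -0.0502, 0.1186]
ee_rot: [[0.0, 1.0, -0.003], [1.0, -0.0, 0.0], [0.0, -0.003, -1.0]]
force: [-0.2, 0.6, -1.1]
opening: 0.259
grasp_force: 30.0
```

```bash
python3 -m inch '[[[0,0,0.0015],[0,0,0],1],[[0,0,0.0015],[0,0,0],1],[[0,0,0.0015],[0,0,0],1]]'
```

```text
time: 44.9
tcp_pos: [0.5889, -0.0502, 0.1174]
ee_rot: [[0.0, 1.0, -0.003], [1.0, -0.0, -0.0], [-0.0, -0.003, -1.0]]
force: [0.9, -0.1, -0.8]
opening: 0.253
grasp_force: 30.0
```

```bash
python3 -m inch '[[[0,0,0.0015],[0,0,0],1],[[0,0,0.0015],[0,0,0],1],[[0,0,0.0015],[0,0,0],1]]'; python3 -m inch '[[[0,0,0.0015],[0,0,0],1],[[0,0,0.0015],[0,0,0],1],[[0,0,0.0015],[0,0,0],1]]'
```

```text
time: 45.2
tcp_pos: [0.589, -0.0502, 0.1163]
ee_rot: [[0.0, 1.0, -0.003], [1.0, -0.0, -0.0], [-0.0, -0.003, -1.0]]
force: [0.6, -0.2, -0.4]
opening: 0.256
grasp_force: 30.0
time: 45.5
tcp_pos: [0.5892, -0.0502, 0.1152]
ee_rot: [[0.0, 1.0, -0.002], [1.0, -0.0, -0.0], [-0.0, -0.002, -1.0]]
force: [0.7, -0.3, -0.0]
opening: 0.255
grasp_force: 30.0
```

```bash
python3 -m inch '[[[0,0,0.0013],[0,0,0],1],[[0,0,0.0013],[0,0,0],1],[[0,0,0.0013],[0,0,0],1]]'
```

```text
time: 45.8
tcp_pos: [0.5893, -0.0502, 0.1146]
ee_rot: [[0.0, 1.0, -0.002], [1.0, -0.0, -0.0], [-0.0, -0.002, -1.0]]
force: [0.8, 0.2, 4.1]
opening: 0.256
grasp_force: 30.0
```

Contact; back off 1 mm, release and retreat.

```bash
python3 -m inch '[[[0,0,-0.0012],[0,0,0],1],[[0,0,-0.0012],[0,0,0],1],[[0,0,-0.0012],[0,0,0],-0.2],[[0,0,-0.0012],[0,0,0],-0.2],[[0,0,-0.0012],[0,0,0],-0.2],[[0,0,-0.0012],[0,0,0],-0.2],[[0,0,-0.0012],[0,0,0],-0.2],[[0,0,-0.04],[0,0,0],-0.2],[[0,0,-0.1],[0,0,0],-0.2],[[0,0,-0.15],[0,0,0],-0.2],[[0,0,-0.15],[0,0,0],-0.2]]'
python3 -m inch '[[[0,-0.1,-0.03],[0,0,0],-0.2],[[0,-0.2,-0.03],[0,0,0],-0.2],[[0,-0.25,-0.03],[0,0,0],-0.2],[[0,-0.25,-0.03],[0,0,0],-0.2],[[0,-0.25,-0.03],[0,0,0],-0.2],[[0,-0.25,-0.03],[0,0,0],-0.2]]'
python3 - <<'E'
from h import *
s,w=tops('top',('cone_1','dust_cap','tape_measure_b','battery_b','marker_b'))
s,w=tops('scene',('dust_cap',));save(s,'s2.png')
im=cv2.imread('pics/s2.png')[160:280,270:430];cv2.imwrite('pics/s2c.png',cv2.resize(im,None,fx=5,fy=5,interpolation=cv2.INTER_CUBIC))
E
```

```text
time: 46.9
tcp_pos: [0.5928, -0.0507, 0.2423]
ee_rot: [[0.0, 1.0, 0.01], [1.0, -0.0, -0.002], [-0.002, 0.01, -1.0]]
force: [0.6, 0.1, 1.7]
opening: 0.598
grasp_force: 0.0
time: 47.5
tcp_pos: [0.3886, -0.0501, 0.2587]
ee_rot: [[0.001, 1.0, -0.001], [1.0, -0.001, -0.0], [-0.0, -0.001, -1.0]]
force: [0.7, -0.2, -0.9]
opening: 0.602
grasp_force: 0.0
top cone_1 0.96 [434. 274. 464. 296.] z 0.0621 c [ 498.5 -200.1] r 18.7 [185. 187. 165.]
top cone_1 0.95 [172. 313. 202. 339.] z 0.0582 c [430.3 360.2] r 18.4 [208. 123. 148.]
top dust_cap 0.69 [365. 224. 395. 257.] z 0.1335 c [589.3 -50.7] r 12.5 [240. 153.  58.]
top tape_measure_b 0.71 [395. 123. 438. 163.] z 0.069 c [ 796.7 -141.4] r 32.4 [75. 75. 74.]
top battery_b 0.8 [355. 156. 396. 212.] z 0.0607 c [720.  -48.3] r 34.8 [81. 80. 82.]
top marker_b 0.55 [444. 316. 469. 354.] z 0.0184 c [ 397.2 -210.5] r 42.4 [81. 80. 73.]
scene dust_cap 0.96 [332. 169. 357. 206.] z 0.1323 c [585.1 -49.5] r 15.7 [212. 120.  27.]
```

View pics/s2c.png

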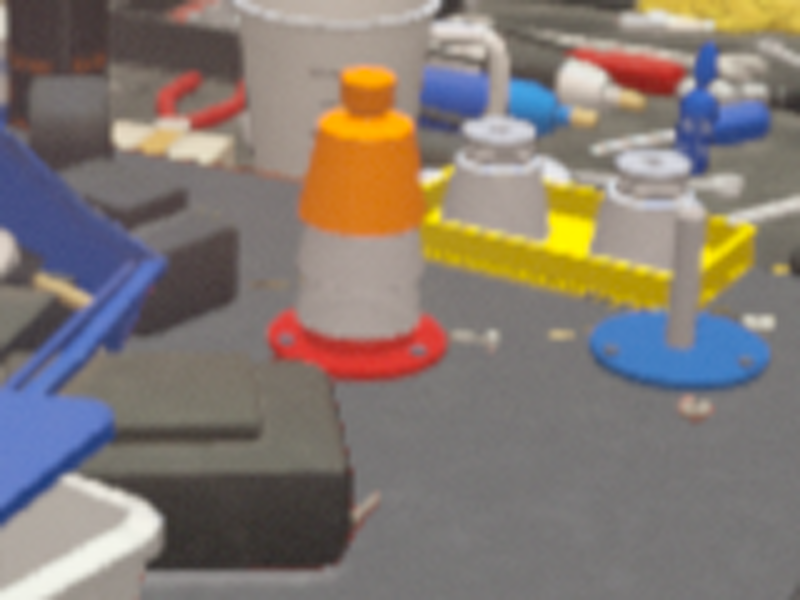

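The cap sits upright on the two nested cones: knob at (368,90), stack foot at (358,335). Both rejects stand in the tray at (495,170) and (645,205). Handing in.

```bash
python3 -c "
from h import *
print(workorder.finish_job())"
```

```text
the job is handed in; nothing more can be done
None
```

Four cones were present and each was tried on the gauge pin: the two good ones are nested loosely on the red post with the dust cap resting on top, the two rejects are in the yellow tray, no bystander was touched, and the job was handed in at about 48 s.

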